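# Make a tile-painter's place ready

### The job

Get this place ready for painting the tile: lift the blue damp cover off the tile on the carving board and set it down upright on the grey felt mat, then push the tile snugly into the corner of the board against both wooden stops. Wind the timer's red key clockwise until its white pointer stands at the last, red mark or just past it, and as some of the four slip jars may be open already, take the lid off each of the others and lay each lid flat, knob up, in the wooden lid tray. Leave the jars standing upright, and do not disturb the bowl of tools, the finished tiles or the loop tool.

Things in the scene. Friction and masses are not known exactly. Their poses are not given: they have to be found in the camera images.
- cover: damp cover: a stiff blue plastic hood, open below, 136 x 136 mm and 48 mm high, walls 4 mm, about 0.22 kg, loose, at first standing on the board over the tile. A white bar grip stands on the middle of its top: 18 mm (along the cover's x) by 70 mm (along its y), from 48 to 74 mm above the lower rim. Origin: centre of the lower rim, z up
- mat: grey felt mat with a thin blue border, 180 x 180 mm, about 1.5 mm thick, fixed flat on the table (the cover sinks into it, to table height): where the cover goes. Origin: its centre at table height, z up
- board: plywood carving board, 230 x 230 mm, 12 mm thick, fixed to the table, with two dark wooden stops 16 mm wide and 12 mm high (top at 24 mm above the table) along its whole +x edge and its whole +y edge. Origin: centre of its underside; x points to the first stop, y to the second
- home (a point): point on the board's upper face (12 mm above the table) where the centre of the tile's underside comes when the tile touches both stops squarely; axes as the board's
- tile: square clay tile with a white rosette, 100 x 100 mm, 12 mm thick, about 0.24 kg, loose, lying flat on the board, at first under the cover; too wide to grip across, it slides when pushed. Origin: centre of its underside, z up
- tray: shallow wooden tray, outside 280 mm (along its x) by 80 mm (along its y), 9 mm high, floor and walls 4 mm thick, fixed to the table; it takes four lids in a row. Origin: centre of its underside, z up
- jar1: slip jar with a blue band: white ceramic, open mouth, 60 mm across, 70 mm high, walls 4 mm, about 0.4 kg, standing loose on the table, closed by its lid or already open. Origin: centre of its underside, z up
- jar2: slip jar with a green band: white ceramic, open mouth, 60 mm across, 70 mm high, walls 4 mm, about 0.4 kg, standing loose on the table, closed by its lid or already open. Origin: centre of its underside, z up
- jar3: slip jar with a yellow band: white ceramic, open mouth, 60 mm across, 70 mm high, walls 4 mm, about 0.4 kg, standing loose on the table, closed by its lid or already open. Origin: centre of its underside, z up
- jar4: slip jar with a red band: white ceramic, open mouth, 60 mm across, 70 mm high, walls 4 mm, about 0.4 kg, standing loose on the table, closed by its lid or already open. Origin: centre of its underside, z up
- lid1: blue lid on jar1, absent if that jar is already open, loose, about 70 g: plug 40 mm across and 6 mm high (loose in the jar mouth), then a disc 62 mm across and 6 mm thick (on the rim), then a round knob 22 mm across and 24 mm high. Origin: centre of the plug's underside (64 mm up when on the jar, 4 mm up when in the tray), z up
- lid2: green lid on jar2, absent if that jar is already open, loose, about 70 g: plug 40 mm across and 6 mm high (loose in the jar mouth), then a disc 62 mm across and 6 mm thick (on the rim), then a round knob 22 mm across and 24 mm high. Origin: centre of the plug's underside (64 mm up when on the jar, 4 mm up when in the tray), z up
- lid3: yellow lid on jar3, absent if that jar is already open, loose, about 70 g: plug 40 mm across and 6 mm high (loose in the jar mouth), then a disc 62 mm across and 6 mm thick (on the rim), then a round knob 22 mm across and 24 mm high. Origin: centre of the plug's underside (64 mm up when on the jar, 4 mm up when in the tray), z up
- lid4: red lid on jar4, absent if that jar is already open, loose, about 70 g: plug 40 mm across and 6 mm high (loose in the jar mouth), then a disc 62 mm across and 6 mm thick (on the rim), then a round knob 22 mm across and 24 mm high. Origin: centre of the plug's underside (64 mm up when on the jar, 4 mm up when in the tray), z up
- timer: wind-up timer fixed flat on the table: round white housing 72 mm across and 30 mm high with 13 marks round the dial; it starts the painter's sitting, so that the tile is covered again before it dries. Origin: centre of its underside, z up
- key (a joint): turn of the timer's red key in rad, growing clockwise seen from above: 0 run down (pointer at the first mark), 4.71 (270 degrees) pointer at the last mark, which is red and broader; a hard stop at 5.5. A light spring works against it (0.04 to 0.08 N m), but it stays where it is left. More than one grasp is needed
- key_grip (a point): point on the key's axis, 61 mm above the table, on the top of the red bar that one turns: 52 mm long (along this point's x), 12 mm wide (its y) and 24 mm high, with its top at this point and a white pointer line on its +x half, on a disc 50 mm across; the point's axes turn with the key, z up
- bowl: white bowl of modelling tools, 156 mm across, about 52 mm high with tools sticking up to 90 mm; a bystander. Origin: centre of its foot
- tiles: stack of three finished tiles, 100 x 100 mm, 36 mm high; a bystander. Origin: centre of its underside
- looptool: loop tool with a wooden handle, lying along its y, 180 mm long and 12 mm thick; a bystander. Origin: the middle of the handle, at table height
There are look-alikes about, which are no part of the job. Of the things that look like the cover, the smaller one is meant. What is shaped like the lid3 but black is not meant.

How it is judged:
On the way, in this order (a step that is already met when the one before it is completed fails the run):
1. the cover has been lifted off the tile and stands released on the felt mat (x of cover in the frame of mat between -0.04 and 0.04 m and y of cover in the frame of mat between -0.04 and 0.04 m and height (world z) of cover below 0.006 m and angle between cover's own z axis and vertical below 0.06 rad and linear speed of cover below 0.01 m/s and contact force between cover and the fingers below 0.1 N), for 0.2 s.
2. the tile lies in the corner of the board against both stops (x of tile in the frame of home between -0.005 and 0.005 m and y of tile in the frame of home between -0.005 and 0.005 m and z of tile in the frame of home between -0.004 and 0.004 m and angle between the z axis of tile and the z axis of home, either way round below 0.05 rad and linear speed of tile below 0.01 m/s and (angle between the x axis of tile and the x axis of home, either way round below 0.06 rad or angle between the x axis of tile and the y axis of home, either way round below 0.06 rad)), for 0.2 s.
At the end, for the whole second after the job is handed in: cover upright on mat, centre within 40 mm of the mat's along each axis; tile flat, within 5 mm of home along each axis and square within 0.06 rad; every lid flat, knob up, on the tray's floor (within 125 mm along, 25 mm across); all still; key wound past 4.5 rad; jars upright on the table (all of step 2 and x of cover in the frame of mat between -0.04 and 0.04 m and y of cover in the frame of mat between -0.04 and 0.04 m and height (world z) of each of cover, jar1, jar2, jar3, jar4 below 0.006 m and angle between cover's own z axis and vertical below 0.06 rad and linear speed of each of cover, lid1, lid2, lid3, lid4 below 0.01 m/s and value of joint key above 4.5 rad and x of lid1 in the frame of tray between -0.125 and 0.125 m and y of lid1 in the frame of tray between -0.025 and 0.025 m and z of each of lid1, lid2, lid3, lid4 in the frame of tray below 0.008 m and angle between each of lid1, jar1, lid2, jar2, lid3, jar3, lid4, jar4's own z axis and vertical below 0.1 rad and x of lid2 in the frame of tray between -0.125 and 0.125 m and y of lid2 in the frame of tray between -0.025 and 0.025 m and x of lid3 in the frame of tray between -0.125 and 0.125 m and y of lid3 in the frame of tray between -0.025 and 0.025 m and x of lid4 in the frame of tray between -0.125 and 0.125 m and y of lid4 in the frame of tray between -0.025 and 0.025 m); the robot touches nothing.
It fails at once if a jar is tipped over (angle between any of jar1, jar2, jar3, jar4's own z axis and vertical above 0.7 rad).
It fails at once if a bystander (bowl of tools, finished tiles, loop tool) is shoved more than 30 mm away (distance of any of bowl, tiles, looptool from where it was at the start of the episode above 0.03 m).
Of lid1, lid2, lid3, lid4 only 2 to 4 are there at a start; the rules pass over those that are not, and their reading is None.
At some moment in a run one of tile, jar1, jar2, jar3, jar4 may be knocked a few centimetres aside while the robot is not near it.
Once in a run the grip may slacken for a moment while it holds something.
It also fails if it takes over 200 s, if anything falls off the work surface, if the arm or the gripper's body presses on something with over 40 N, if the wrist force passes 120 N, or if a joint passes its speed limit or range.

### The arm

A 7-joint arm with a two-finger parallel gripper is mounted at the origin on the work surface. World frame = base frame: x ahead of the robot, y to its left, z up, the work surface at z = 0. Lengths are in m, angles in rad, forces in N, time in s.
With the tool pointing down it reaches from about 0.4 to 0.85 m from the base axis. Payload 10.4 kg.
Tool frame: the origin (TCP) lies at the very end of the fingers, on their centre line; the grasp point (between the pads) lies 19 mm behind it; z points along the fingers, y is the line along which they close (so a half turn about z gives the same grasp; the last joint's range is limited). The gripper opens to 85 mm and grips with 20 to 120 N. Pads are 22 mm wide; open, the fingers measure 114 mm over their backs; the gripper's body (76 mm by 85 mm) begins 54 mm behind the grasp point. The pads swing forward as they close: fully open they stand 13 mm farther back than shut.
Start: joints at [1.257, 0.332, -0.065, 1.46, 0.022, 1.35, -0.088], TCP at [0.179, -0.599, 0.231] pointing down, gripper open.
Joint ranges: [-2.6, 2.6], [-0.5, 2.12], [-1.47, 1.34], [0.16, 2.42], [-1.27, 4.41], [0.06, 2.06], [-2.6, 2.6]. Speed limits (rad/s): [2.22, 2.22, 2.79, 2.79, 3.14, 3.14, 3.14].

### API

Orientations are given as a unit quaternion [x, y, z, w].
In Python, from workcell import * gives the robot as it stands. The module is installed in compiled form; this text tells all that it offers.
- The arm moves only by the tool carry_out, never from a script. Its argument "motion" is a list of rows, each an object with "xyz": the shift along the tool's x, y, z in m, a list of three; "angular": the turn, a rotation vector about the tool's x, y, z in degrees, a list of three. A call has 1 to 12 rows; each row is the pose to reach, as a shift and turn from the pose commanded when the call began, along the tool's axes at that moment; what a row does not reach only later rows make up. A row lasts 1/10 s, in which the tool goes at most 50 mm and 8.59 degrees, less where a joint would pass 70% of its speed; a pose out of reach is approached as far as the arm can. A call with a gripper value outside its range is refused whole. "hand" is the opening, from 0 (shut) to 1 (fully open), set as the call begins (left out, the last holds). The fingers move at their own pace and stop on an object; "grip_force" is the grip in N (left out, the last holds). Time passes only in rows, so rows that repeat a pose let the fingers close. It gives the time, the measured TCP pose, the force, the opening and the grip force at its end, in the units of the state.
- get_obs(): the state, without advancing time (a new reading comes with each control period).
- camera(name): name is "scene" or "top" or "wrist"; returns a dict with "img" (384x512x3 uint8, red, green, blue), "fx", "fy", "cx", "cy" (pixels), "extrinsics" (4x4, takes a point from camera to world coordinates). Camera axes: x right, y up, looking along -z (the intrinsics and any distortion apply to the point x, -y, -z); pixel columns grow to the right and rows downward; lengths in m; the calibration is good to about 2 mm. The wrist camera is an equidistant fisheye: a pixel r from the principal point sees the ray r / f radians off the axis. A picture is of the moment at which its call begins. There is no depth.
- hand_in(): hands the job in; it is judged then, once.
The state is a dict: "clock": time; "joint_pos": joint angles; "joint_velocities": joint speeds; "tau": joint torques, N m; "position": TCP position; "ee_rot": TCP orientation; "ft_force": force on the tool from outside, world axes, zero at the start; "torque": the same for the moment, N m; "grip_width": opening from 0.0 (shut) to 1.0 (fully open); "grasp_force": force on a finger pad.
Only numpy, scipy, OpenCV 4.12 (cv2) and the standard library are available. Lean on these libraries where they do the work, as an engineer would, in place of code of your own. Each camera call takes 0.05 s, during which the arm holds its last target. There are 200 camera calls.

## Working session

There is one attempt and no reset: what is moved stays moved. The work goes in short steps, Python scripts to look and compute and a tool call to move; the robot and the scene stay as the last step left them, time stands still between calls to the robot, and variables do not carry over. Pictures are saved under pics/ and viewed, at most 14 in all, crops included, and the job is handed in when it is done.

Besides the shell and the picture viewer there is one more tool, called after "Emit:" as name([rows], argument=value, ...), one row to a line, values as JSON. carry_out: Moves the arm, as the interface text tells. Its arguments: {"type":"object","properties":{"motion":{"type":"array"},"hand":{"type":"number"},"grip_force":{"type":"number"}},"required":["motion"]}

```bash
mkdir -p pics
cat > h.py <<'E'
from workcell import *
import numpy as np, cv2
from scipy.spatial.transform import Rotation as R
def snap(name,fn=None):
    c=camera(name)
    if fn: cv2.imwrite('pics/'+fn,c['img'][:,:,::-1])
    return c
def px2w(c,u,v,z,fish=False):
    a=np.array([(u-c['cx'])/c['fx'],(v-c['cy'])/c['fy']])
    if fish:
        r=np.linalg.norm(a); a=a*(np.tan(r)/r if r>1e-9 else 1)
    d=np.array([a[0],-a[1],-1.]); E=np.array(c['extrinsics'])
    d=E[:3,:3]@d; o=E[:3,3]
    return (o+d*(z-o[2])/d[2])
def w2px(c,p):
    E=np.array(c['extrinsics']); q=E[:3,:3].T@(np.array(p)-E[:3,3])
    return c['cx']+c['fx']*q[0]/-q[2], c['cy']+c['fy']*q[1]/q[2]
E
python3 - <<'E'
from h import *
o=get_obs(); print(o)
for n in ['top','scene']:
    c=snap(n,n+'0.png'); print(n,c['fx'],c['fy'],c['cx'],c['cy'],np.round(c['extrinsics'],3).tolist(),[k for k in c])
    im=cv2.resize(c['img'],(800,600),interpolation=cv2.INTER_CUBIC); cv2.imwrite('pics/%s0b.png'%n,im[:,:,::-1])
E
```

```text
{'clock': 0.0, 'joint_pos': array([ 1.25742438,  0.33286569, -0.06472022,  1.46095102,  0.0215542 ,
        1.34989081, -0.08849872]), 'joint_velocities': array([-7.29823612e-04, -2.58733558e-04,  1.13656234e-03, -4.26959467e-05,
       -8.22849112e-04, -2.90637591e-03,  7.02453649e-04]), 'tau': array([ 1.20535457e-03, -6.25457096e+01,  4.98706335e-02, -3.91605484e+01,
        1.62452197e-02,  9.92300775e-03, -6.15874114e-05]), 'position': array([ 0.17909479, -0.59839508,  0.2305152 ]), 'ee_rot': array([ 9.89447528e-01,  1.44889899e-01, -1.10445790e-04, -7.02366760e-04]), 'ft_force': array([ 0.50864068, -0.08603964, -0.49037267]), 'torque': array([-0.02229789, -0.00081977, -0.0315003 ]), 'grasp_force': 0.0, 'grip_width': 1.002257036941157}
top 447.37707797245287 447.37707797245287 252.44971669763407 183.87170025141344 [[0.021, 0.994, -0.111, 0.359], [-1.0, 0.02, -0.007, 0.011], [-0.004, 0.111, 0.994, 1.281], [0.0, 0.0, 0.0, 1.0]] ['img', 'fx', 'fy', 'cx', 'cy', 'extrinsics']
scene 403.79345914034155 403.79345914034155 257.31293957800335 192.79017920792543 [[0.675, -0.458, 0.578, 1.132], [0.737, 0.408, -0.539, -0.565], [0.011, 0.79, 0.613, 0.738], [0.0, 0.0, 0.0, 1.0]] ['img', 'fx', 'fy', 'cx', 'cy', 'extrinsics']
```

View pics/top0b.png

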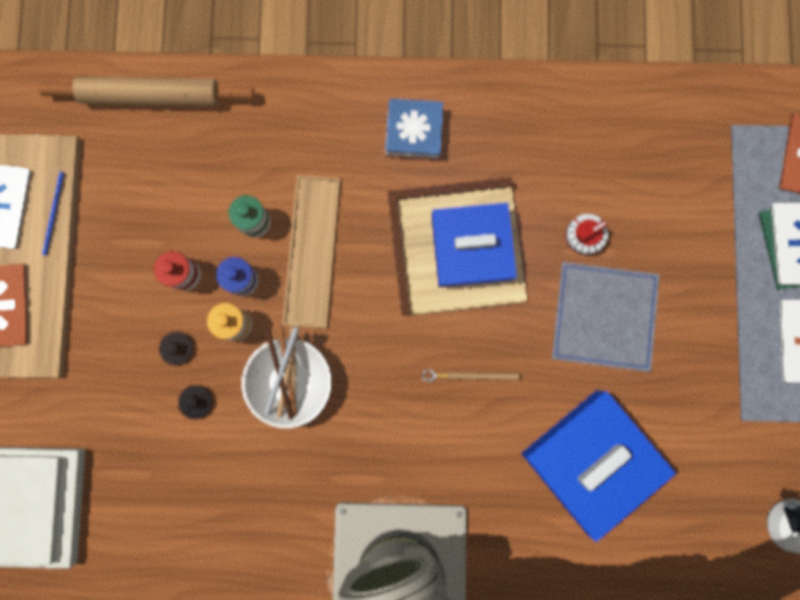

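View pics/scene0b.png

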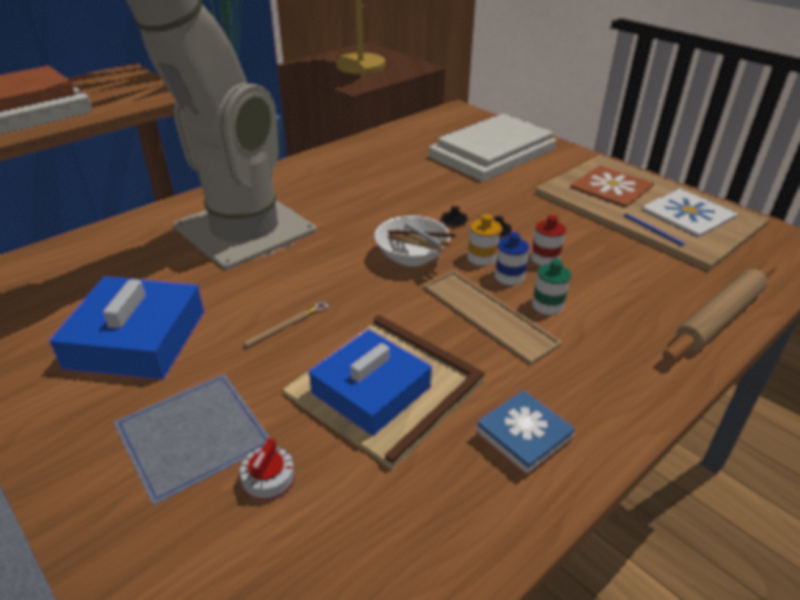

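Top view (800x600): small blue cover on the board at (475,245) and a larger blue cover at (600,465); the small one is meant, being smaller and on the board. Jars: green (248,215), red (175,268), blue (237,275), yellow (228,321), all four lidded. The black lids (178,348) and (195,402) are decoys. Tray (313,252), mat (606,317), timer (588,234). I'll measure these and make one enlarged crop to confirm.

```bash
cat > m.py <<'E'
from h import *
def blobs(c,lo,hi,minA=30):
    hsv=cv2.cvtColor(c['img'],cv2.COLOR_RGB2HSV); m=cv2.inRange(hsv,np.array(lo),np.array(hi))
    n,l,s,ce=cv2.connectedComponentsWithStats(m)
    return [(s[i],ce[i],(l==i).astype(np.uint8)) for i in range(1,n) if s[i][4]>=minA]
def rect(m):
    ct=max(cv2.findContours(m,cv2.RETR_EXTERNAL,cv2.CHAIN_APPROX_NONE)[0],key=cv2.contourArea)
    return cv2.minAreaRect(ct)
E
python3 - <<'E'
from m import *
c=snap('top','top1.png'); im=c['img']
for nm,lo,hi in [('blue',(110,150,60),(125,255,255)),('red',(0,190,70),(6,255,255)),('red2',(172,190,70),(180,255,255)),('green',(60,100,30),(95,255,255)),('yellow',(18,190,120),(30,255,255)),('white',(0,0,170),(180,40,255)),('grey',(100,10,60),(125,90,190)),('black',(0,0,0),(180,255,32))]:
    for s,ce,m in blobs(c,lo,hi):
        r=rect(m); print(nm,s.tolist(),np.round(ce,1),np.round(r[0],1),np.round(r[1],1),round(r[2],1))
crop=lambda x,y,w,h:cv2.resize(im[y:y+h,x:x+w],(400,600*1//2),interpolation=cv2.INTER_CUBIC)
A=np.vstack([np.hstack([crop(240,110,120,90),crop(340,140,120,90)]),np.hstack([crop(90,110,136,102),crop(90,170,136,102)])])
cv2.imwrite('pics/crop1.png',A[:,:,::-1])
E
```

```text
blue [277, 131, 53, 51, 2018] [302.8 156.6] [303.  156.4] [47.7 48.5] 84.3
blue [144, 167, 15, 10, 50] [150.  170.9] [151.1 171. ] [ 9.1 13.6] 81.9
blue [335, 251, 97, 94, 4358] [382.5 296.6] [383.  296.6] [72.7 67.6] 50.2
red [370, 142, 14, 13, 88] [375.5 148.1] [376.1 148.9] [12.7 10.9] 60.3
green [148, 127, 19, 19, 224] [156.2 135.6] [157. 136.] [18. 18.] 90.0
green [487, 136, 8, 31, 96] [491.  147.4] [492.4 150.8] [30.4  4.9] 77.0
white [254, 71, 21, 21, 286] [264.1  80.7] [264.1  80.8] [19.3 19.3] 71.6
white [0, 106, 19, 53, 712] [  7.2 129.7] [  9. 132.] [52. 18.] 90.0
white [494, 129, 18, 53, 755] [503.2 153.9] [502.5 155. ] [52. 17.] 90.0
white [369, 137, 15, 5, 44] [375.8 138.8] [376. 139.] [ 4. 14.] 90.0
white [363, 142, 25, 19, 133] [371.7 153.1] [373.9 152.6] [24.2 14.9] 22.8
white [292, 151, 25, 7, 139] [303.7 153.8] [303.9 153.7] [ 5.6 24.4] 84.8
white [499, 191, 13, 54, 600] [505.6 216.9] [505.  217.5] [53. 12.] 90.0
white [0, 192, 9, 6, 51] [  4.2 194.6] [  4.  194.5] [5. 8.] 90.0
white [178, 210, 11, 26, 55] [182.9 223.8] [181.9 221.8] [ 6.  26.2] 18.4
white [155, 21
[... 311 characters left out ...]
] [246.1 338.3] [255. 353.] [60. 82.] 90.0
white [492, 323, 15, 22, 219] [498.1 335.2] [497.1 334.6] [20.5 12.9] 69.4
white [234, 379, 21, 5, 56] [246.2 381.6] [244. 381.] [ 4. 20.] 90.0
grey [253, 70, 23, 23, 71] [262.3  80. ] [263.3  80.4] [20.6 21.9] 26.6
grey [469, 81, 43, 188, 5034] [486.4 177.1] [492.  174.5] [188.1  40.9] 88.3
grey [247, 90, 35, 10, 50] [262.3  96.9] [263.6  96.3] [34.9  6.5] 10.0
grey [292, 152, 26, 8, 43] [306.1 156.9] [305.  157.1] [ 4.4 25.7] 76.5
grey [355, 169, 66, 68, 3665] [387.5 202.3] [387.7 202.3] [62.7 60.2] 7.5
grey [370, 285, 34, 28, 110] [386.5 296.9] [387.  298.5] [12.3 36.5] 49.8
black [504, 327, 8, 13, 48] [508.6 330.7] [509.7 331.7] [13.9  6. ] 59.0
```

View pics/crop1.png

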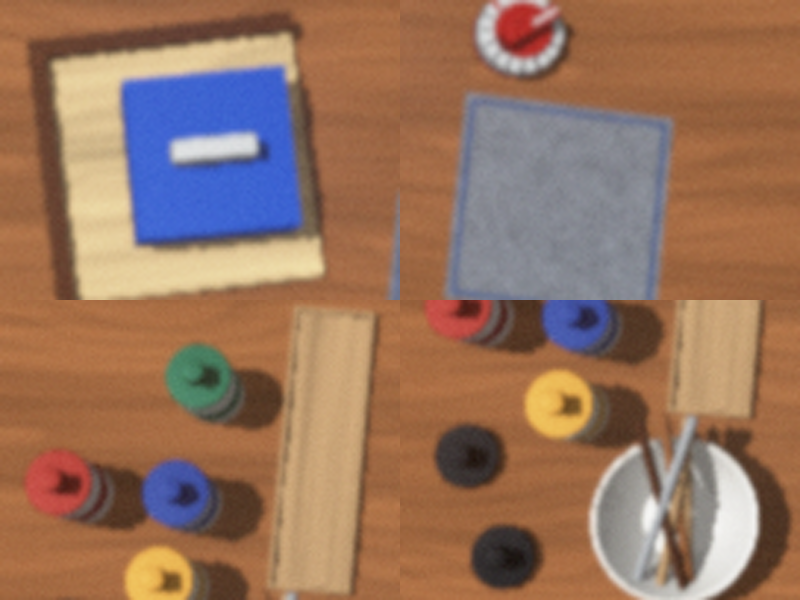

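The crop confirms the small cover on the board with a dark stop on its left (+y) and top (+x) edges. The yellow lid sits on the yellow-banded jar, and the two black lids lie on the table. Next I'll turn these into world positions.

Run:
```python
from m import *
c=snap('top','top2.png')
P=lambda u,v,z:np.round(px2w(c,u,v,z),4)
print('grip',P(303.9,153.7,.086),'covertop',P(303,156.4,.06))
ang=lambda a,b:np.degrees(np.arctan2(*(b-a)[[1,0]]))
for s,ce,m in blobs(c,(110,150,60),(125,255,255),1000):
    r=rect(m); b=[P(*q,.06) for q in cv2.boxPoints(r)]; print('cover',P(*r[0],.06),[np.round(np.linalg.norm(b[i]-b[i-1]),3) for i in range(2)],[round(ang(b[i-1],b[i]),1) for i in range(2)])
for s,ce,m in blobs(c,(100,10,60),(125,110,190),2500):
    r=rect(m); b=[P(*q,0) for q in cv2.boxPoints(r)]; print('grey',P(*r[0],0),[np.round(np.linalg.norm(b[i]-b[i-1]),3) for i in range(2)],[round(ang(b[i-1],b[i]),1) for i in range(2)])
for n,q in [('stopTL',(248.4,122.6)),('TR',(327.6,113.9))]: print(n,P(*q,.024))
print('BR',P(336.9,192.5,.012))
t=[P(u,v,.009) for u,v in [(190.3,112.7),(218.2,114.4),(209.7,210),(181.1,207.9)]]; print('tray',t,np.mean(t,0))
for n,u,v in [('green',158,136.2),('red',111.1,172.2),('blue',150.5,175.6),('yellow',144.4,205.4)]: print(n,P(u,v,.076))
for n,u,v in [('blk',114,223),('blk',125,257)]: print(n,P(u,v,.012))
print('timer',P(376,149.8,.03),'bowl',P(183,245,.05),'looptool',P(272,240.5,0),P(332,241,0),'tiles',P(264.5,82,.036),'bigcover',P(383,297,.05))
```

```text
grip [ 0.5771 -0.1189  0.086 ] covertop [ 0.5742 -0.1193  0.06  ]
cover [ 0.5743 -0.1193  0.06  ] [np.float64(0.133), np.float64(0.135)] [np.float64(6.5), np.float64(-83.0)]
cover [ 0.1995 -0.3356  0.06  ] [np.float64(0.188), np.float64(0.183)] [np.float64(41.0), np.float64(-49.8)]
grey [ 0.5431 -0.6706  0.    ] [np.float64(0.547), np.float64(0.121)] [np.float64(-0.2), np.float64(-87.1)]
grey [ 0.456  -0.3691  0.    ] [np.float64(0.177), np.float64(0.174)] [np.float64(83.8), np.float64(-7.6)]
stopTL [0.6757 0.0344 0.024 ]
TR [ 0.7058 -0.1928  0.024 ]
BR [ 0.4805 -0.2217  0.012 ]
tray [array([0.7056, 0.2047, 0.009 ]), array([0.7021, 0.1232, 0.009 ]), array([0.4233, 0.1391, 0.009 ]), array([0.4276, 0.2208, 0.009 ])] [0.56465 0.17195 0.009  ]
green [0.6195 0.2808 0.076 ]
red [0.5172 0.4041 0.076 ]
blue [0.51   0.2963 0.076 ]
yellow [0.4287 0.3091 0.076 ]
blk [0.3807 0.4087 0.012 ]
blk [0.2864 0.3725 0.012 ]
timer [ 0.6026 -0.3292  0.03  ] bowl [0.3243 0.2049 0.05  ] looptool [ 0.3409 -0.0397  0.    ] [ 0.3431 -0.2101  0.    ] tiles [ 0.7928 -0.0094  0.036 ] bigcover [ 0.1971 -0.3387  0.05  ]
```

```bash
cat > g.py <<'E'
# usage: python3 g.py x y z yaw(tool x direction, deg): prints move in the tool's axes from now
from h import *
import sys
def go(x,y,z,yaw):
    o=get_obs(); Rc=R.from_quat(o['ee_rot']); p=o['position']
    a=np.radians(yaw); Rt=R.from_matrix(np.array([[np.cos(a),np.sin(a),0],[np.sin(a),-np.cos(a),0],[0,0,-1]]))
    print('t',o['clock'],'at',np.round(p,4),'shift',np.round(Rc.inv().apply(np.array([x,y,z])-p),4),'ang',np.round(np.degrees((Rc.inv()*Rt).as_rotvec()),1),'j',np.round(o['joint_pos'],2),'w',round(float(o['grip_width']),3),'F',np.round(o['ft_force'],1))
if __name__=='__main__': go(*map(float,sys.argv[1:5]))
E
python3 g.py 0.576 -0.119 0.22 96.5
```

```text
t 0.2 at [ 0.1791 -0.5985  0.2308] shift [ 0.5177 -0.3456  0.0111] ang [ -0.   -0.  -79.8] j [ 1.26  0.33 -0.06  1.46  0.02  1.35 -0.09] w 0.997 F [ 0.3  0.7 -0.5]
```

Emit:
carry_out([
  {"xyz":[0.045,-0.03,0.001],"angular":[0,0,-7]},
  {"xyz":[0.09,-0.06,0.002],"angular":[0,0,-14]},
  {"xyz":[0.135,-0.09,0.003],"angular":[0,0,-21]},
  {"xyz":[0.18,-0.12,0.004],"angular":[0,0,-28]},
  {"xyz":[0.225,-0.15,0.005],"angular":[0,0,-35]},
  {"xyz":[0.27,-0.18,0.006],"angular":[0,0,-42]},
  {"xyz":[0.315,-0.21,0.007],"angular":[0,0,-49]},
  {"xyz":[0.36,-0.24,0.008],"angular":[0,0,-56]},
  {"xyz":[0.405,-0.27,0.009],"angular":[0,0,-63]},
  {"xyz":[0.45,-0.3,0.01],"angular":[0,0,-70]},
  {"xyz":[0.49,-0.327,0.011],"angular":[0,0,-76]},
  {"xyz":[0.518,-0.346,0.011],"angular":[0,0,-80]},
], hand=1)

```text
clock: 1.4
position: [0.5626, -0.135, 0.2206]
ee_rot: [0.663, 0.748, -0.0, 0.0]
ft_force: [1.2, -1.5, -0.7]
grip_width: 1.004
grasp_force: 0.0
```

Emit:
carry_out([
  {"xyz":[0,0,0],"angular":[0,0,0]},
  {"xyz":[0,0,0],"angular":[0,0,0]},
])

```text
clock: 1.6
position: [0.5621, -0.1352, 0.2202]
ee_rot: [0.664, 0.748, 0.0, -0.0]
ft_force: [-1.1, -0.7, -0.3]
grip_width: 1.001
grasp_force: 0.0
```

```bash
python3 g.py 0.576 -0.119 0.13 96.5
python3 - <<'E'
from m import *
c=snap('wrist','w1.png'); print(c['fx'],c['cx'],c['cy'],np.round(c['extrinsics'],3).tolist())
for nm,lo,hi,z in [('blue',(105,120,60),(125,255,255),.06),('white',(0,0,150),(180,60,255),.086)]:
    for s,ce,m in blobs(c,lo,hi,300):
        r=rect(m); b=[px2w(c,*q,z,True) for q in cv2.boxPoints(r)]
        print(nm,s,np.round(px2w(c,*ce,z,True),4),np.round(np.mean(b,0),4),[(round(np.linalg.norm(b[i]-b[i-1]),3),round(np.degrees(np.arctan2(*(b[i]-b[i-1])[[1,0]])),1)) for i in range(2)])
E
```

```text
t 1.6 at [ 0.5621 -0.1352  0.2202] shift [0.0143 0.0158 0.0902] ang [-0.  -0.   0.3] j [ 0.65  0.29 -0.6   1.58  0.17  1.32  0.15] w 1.001 F [-1.1 -0.7 -0.3]
297.3186396354542 254.24412334623128 188.52150278408226 [[0.993, -0.112, -0.038, 0.553], [0.118, 0.941, 0.318, -0.054], [-0.0, -0.32, 0.947, 0.365], [0.0, 0.0, 0.0, 1.0]]
blue [ 412   49   71   92 2622] [ 0.7747 -0.016   0.06  ] [ 0.7816 -0.0119  0.06  ] [(np.float64(0.095), np.float64(-177.6)), (np.float64(0.096), np.float64(87.1))]
blue [  207    94   131   125 14201] [ 0.5772 -0.1165  0.06  ] [ 0.5805 -0.1206  0.06  ] [(np.float64(0.137), np.float64(94.5)), (np.float64(0.133), np.float64(7.5))]
blue [   0  188   95  135 6769] [ 0.2606 -0.2967  0.06  ] [ 0.2083 -0.323   0.06  ] [(np.float64(0.224), np.float64(128.6)), (np.float64(0.255), np.float64(29.4))]
white [ 204   50  150  169 4656] [ 0.5858 -0.0517  0.086 ] [ 0.582  -0.0925  0.086 ] [(np.float64(0.157), np.float64(-174.6)), (np.float64(0.166), np.float64(93.8))]
white [ 177   53   28  164 3257] [ 0.4982 -0.0954  0.086 ] [ 0.4977 -0.1038  0.086 ] [(np.float64(0.164), np.
[... 808 characters left out ...]
oat64(130.3)), (np.float64(0.075), np.float64(33.4))]
white [170 254  25  40 338] [ 0.4913 -0.2725  0.086 ] [ 0.4936 -0.2621  0.086 ] [(np.float64(0.028), np.float64(-174.9)), (np.float64(0.057), np.float64(85.0))]
white [244 273  50  45 895] [ 0.5961 -0.2714  0.086 ] [ 0.5967 -0.2808  0.086 ] [(np.float64(0.068), np.float64(104.3)), (np.float64(0.057), np.float64(20.4))]
white [ 479  312   33   72 1404] [ 1.1425 -0.4687  0.086 ] [ 1.1286 -0.4612  0.086 ] [(np.float64(0.309), np.float64(127.2)), (np.float64(0.108), np.float64(-7.3))]
white [100 363  42  21 560] [ 0.372  -0.5071  0.086 ] [ 0.3714 -0.5163  0.086 ] [(np.float64(0.081), np.float64(-178.0)), (np.float64(0.076), np.float64(69.5))]
```

View pics/w1.png

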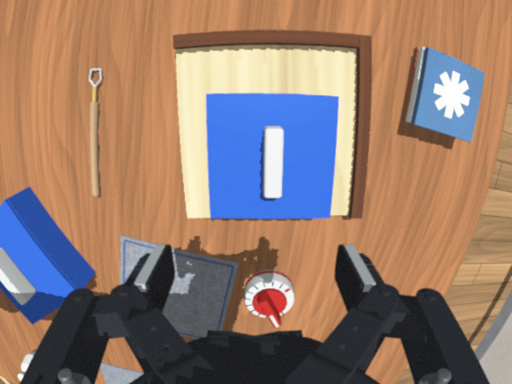

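The wrist view shows the cover's white bar at (273,162), the stops along the top and right edges, and the timer at (270,297). Bar centre is about (0.578, -0.118) with yaw 97°, agreeing with the top camera to 2 mm. I'll descend and grip.

Emit:
carry_out([
  {"xyz":[0.015,0.0178,0.03]},
  {"xyz":[0.015,0.0178,0.06]},
  {"xyz":[0.015,0.0178,0.09]},
  {"xyz":[0.015,0.0178,0.115]},
  {"xyz":[0.015,0.0178,0.135]},
  {"xyz":[0.015,0.0178,0.15]},
  {"xyz":[0.015,0.0178,0.154]},
  {"xyz":[0.015,0.0178,0.154]},
], hand=1)

```text
validation failed for argument at $.mo...
```

Emit:
carry_out([
  {"xyz":[0,0,0]},
  {"xyz":[0,0,0]},
  {"xyz":[0,0,0]},
  {"xyz":[0,0,0]},
  {"xyz":[0,0,0]},
  {"xyz":[0,0,0]},
  {"xyz":[0,0,0]},
  {"xyz":[0,0,0]},
], hand=0, grip_force=80)

```text
validation failed for argument at $.mo...
```

Angular is required in every row.

Emit:
carry_out([
  {"xyz":[0.015,0.0178,0.03],"angular":[0,0,0]},
  {"xyz":[0.015,0.0178,0.06],"angular":[0,0,0]},
  {"xyz":[0.015,0.0178,0.09],"angular":[0,0,0]},
  {"xyz":[0.015,0.0178,0.115],"angular":[0,0,0]},
  {"xyz":[0.015,0.0178,0.135],"angular":[0,0,0]},
  {"xyz":[0.015,0.0178,0.15],"angular":[0,0,0]},
  {"xyz":[0.015,0.0178,0.154],"angular":[0,0,0]},
  {"xyz":[0.015,0.0178,0.154],"angular":[0,0,0]},
], hand=1)

```text
clock: 2.45
position: [0.5774, -0.1203, 0.0666]
ee_rot: [0.665, 0.747, -0.0, -0.0]
ft_force: [-0.5, 0.4, 0.5]
grip_width: 1.003
grasp_force: 0.0
```

Emit:
carry_out([
  {"xyz":[0,0,0],"angular":[0,0,0]},
  {"xyz":[0,0,0],"angular":[0,0,0]},
  {"xyz":[0,0,0],"angular":[0,0,0]},
  {"xyz":[0,0,0],"angular":[0,0,0]},
  {"xyz":[0,0,0],"angular":[0,0,0]},
  {"xyz":[0,0,0],"angular":[0,0,0]},
  {"xyz":[0,0,0],"angular":[0,0,0]},
  {"xyz":[0,0,0],"angular":[0,0,0]},
], hand=0, grip_force=80)

```text
clock: 3.25
position: [0.578, -0.1197, 0.0672]
ee_rot: [0.665, 0.747, 0.0, 0.0]
ft_force: [-2.0, 0.6, 5.2]
grip_width: 0.193
grasp_force: 79.9
```

Emit:
carry_out([
  {"xyz":[0,0,-0.01],"angular":[0,0,0]},
  {"xyz":[0,0,-0.03],"angular":[0,0,0]},
  {"xyz":[0,0,-0.055],"angular":[0,0,0]},
  {"xyz":[0,0,-0.08],"angular":[0,0,0]},
  {"xyz":[0,0,-0.09],"angular":[0,0,0]},
])

```text
clock: 3.75
position: [0.5785, -0.1196, 0.1592]
ee_rot: [0.665, 0.747, 0.001, 0.001]
ft_force: [0.1, -0.2, -1.4]
grip_width: 0.193
grasp_force: 78.9
```

Emit:
carry_out([
  {"xyz":[-0.02,-0.013,0],"angular":[0,0,0]},
  {"xyz":[-0.045,-0.029,0],"angular":[0,0,0]},
  {"xyz":[-0.075,-0.048,0],"angular":[0,0,0]},
  {"xyz":[-0.105,-0.067,0],"angular":[0,0,0]},
  {"xyz":[-0.135,-0.086,0],"angular":[0,0,0]},
  {"xyz":[-0.165,-0.106,0],"angular":[0,0,0]},
  {"xyz":[-0.195,-0.125,0],"angular":[0,0,0]},
  {"xyz":[-0.22,-0.14,0],"angular":[0,0,0]},
  {"xyz":[-0.235,-0.15,0],"angular":[0,0,0]},
  {"xyz":[-0.235,-0.15,0],"angular":[0,0,0]},
])

```text
clock: 4.75
position: [0.4534, -0.3735, 0.1556]
ee_rot: [0.667, 0.745, -0.001, -0.001]
ft_force: [0.3, -0.3, -1.4]
grip_width: 0.188
grasp_force: 78.9
```

```bash
python3 g.py 0.456 -0.371 0.055 96.7
python3 - <<'E'
from m import *
c=snap('wrist','w2.png');t=snap('top','t3.png')
cv2.imwrite('pics/w2b.png',np.hstack([cv2.resize(c['img'],(400,300)),cv2.resize(t['img'],(400,300))])[:,:,::-1])
E
```

```text
t 4.75 at [ 0.4534 -0.3735  0.1556] shift [0.0022 0.0031 0.1006] ang [-0.1  0.  -0.3] j [ 0.99  0.34 -0.46  1.64  0.16  1.2   0.6 ] w 0.188 F [ 0.3 -0.3 -1.4]
```

View pics/w2b.png

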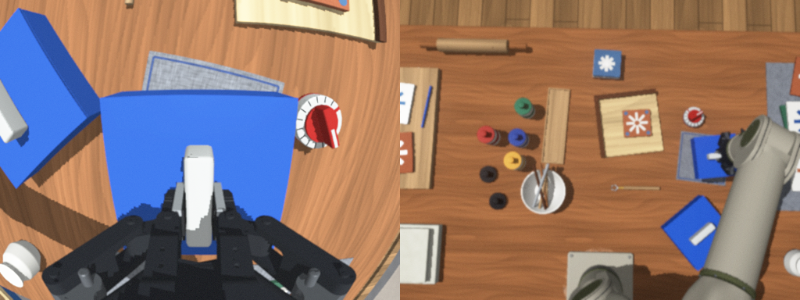

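The cover hangs level over the mat, the tile is uncovered on the board (top view right half, about (637,122)), and the grip is firm. Lowering now.

Emit:
carry_out([
  {"xyz":[0.002,0.003,0.03],"angular":[0,0,0]},
  {"xyz":[0.002,0.003,0.055],"angular":[0,0,0]},
  {"xyz":[0.002,0.003,0.075],"angular":[0,0,0]},
  {"xyz":[0.002,0.003,0.088],"angular":[0,0,0]},
  {"xyz":[0.002,0.003,0.094],"angular":[0,0,0]},
  {"xyz":[0.002,0.003,0.098],"angular":[0,0,0]},
  {"xyz":[0.002,0.003,0.1],"angular":[0,0,0]},
  {"xyz":[0.002,0.003,0.1],"angular":[0,0,0]},
])

```text
clock: 5.65
position: [0.459, -0.3683, 0.0571]
ee_rot: [0.665, 0.747, -0.0, 0.0]
ft_force: [0.0, 0.0, -1.7]
grip_width: 0.191
grasp_force: 78.9
```

Emit:
carry_out([
  {"xyz":[0,0,0],"angular":[0,0,0]},
  {"xyz":[0,0,0],"angular":[0,0,0]},
  {"xyz":[0,0,0],"angular":[0,0,0]},
  {"xyz":[0,0,0],"angular":[0,0,0]},
  {"xyz":[0,0,-0.01],"angular":[0,0,0]},
  {"xyz":[0,0,-0.03],"angular":[0,0,0]},
  {"xyz":[0,0,-0.06],"angular":[0,0,0]},
  {"xyz":[0,0,-0.1],"angular":[0,0,0]},
  {"xyz":[0,0,-0.13],"angular":[0,0,0]},
], hand=1)

```text
clock: 6.55
position: [0.4591, -0.3682, 0.1898]
ee_rot: [0.665, 0.747, 0.0, 0.001]
ft_force: [0.8, 0.3, -0.7]
grip_width: 1.001
grasp_force: 0.0
```

```bash
python3 g.py 0.53 -0.21 0.2 90;  python3 - <<'E'
from m import *
c=snap('wrist','w3.png')
for nm,lo,hi,z in [('blue',(105,120,60),(125,255,255),.048),('white',(0,0,150),(180,60,255),.074)]:
    for s,ce,m in blobs(c,lo,hi,800):
        r=rect(m); b=[px2w(c,*q,z,True) for q in cv2.boxPoints(r)]
        print(nm,s,np.round(px2w(c,*ce,z,True),4),[round(np.linalg.norm(b[i]-b[i-1]),3) for i in range(2)])
t=snap('top','t4.png')
for s,ce,m in blobs(t,(0,130,80),(10,255,255),100): print('tile?',s,np.round(ce,1),np.round(px2w(t,*ce,.024),4))
E
```

```text
t 6.55 at [ 0.4591 -0.3682  0.1898] shift [ 0.1489  0.0888 -0.0103] ang [0.1 0.1 6.7] j [ 0.99  0.31 -0.47  1.6   0.15  1.26  0.61] w 1.001 F [ 0.8  0.3 -0.7]
blue [    0    20   141   211 16057] [ 0.237  -0.3287  0.048 ] [np.float64(0.295), np.float64(0.276)]
blue [  184   105   141   133 15878] [ 0.4585 -0.3622  0.048 ] [np.float64(0.142), np.float64(0.136)]
white [ 293    0   96   44 2933] [ 0.5123 -0.2137  0.074 ] [np.float64(0.091), np.float64(0.037)]
white [406   0  31  51 809] [ 0.603  -0.1994  0.074 ] [np.float64(0.051), np.float64(0.037)]
white [ 183   71  165  134 1352] [ 0.4731 -0.2993  0.074 ] [np.float64(0.152), np.float64(0.091)]
white [ 193   80  117   26 1582] [ 0.4335 -0.2927  0.074 ] [np.float64(0.022), np.float64(0.101)]
white [   0   97   50   79 2120] [ 0.1943 -0.344   0.074 ] [np.float64(0.107), np.float64(0.059)]
white [ 359  121   52   64 1096] [ 0.57   -0.3165  0.074 ] [np.float64(0.047), np.float64(0.058)]
white [ 244  142   20   76 1482] [ 0.4587 -0.3659  0.074 ] [np.float64(0.072), np.float64(0.017)]
white [   5  298   47   57 1609] [ 0.1205 -0.6504  0.074 ] [np.float64(0.09), np.float64(0.207)]
white [246 322  90  20 863] [ 0.5265 -0.5495  0.074 ] [np.float64(0.116), np.float64(0.03)]
white [483 328  29  56 977] [ 1.034  -0.7075  0.074 ] [np.float64(0.254), np.float64(0.102)]
tile? [500  72  12  51 412] [506.8 100.3] [ 0.7561 -0.7084  0.024 ]
tile? [369 141  17  16 181] [376.3 148.7] [ 0.607  -0.3316  0.024 ]
tile? [311 144  10  23 106] [316.8 155.6] [ 0.5837 -0.1624  0.024 ]
tile? [286 148   9  21 100] [289.1 158.1] [ 0.5747 -0.0837  0.024 ]
tile? [ 97 160  25  25 449] [108.9 171.3] [0.5263 0.4276 0.024 ]
tile? [293 165  23  10 113] [304.1 170.8] [ 0.5391 -0.1267  0.024 ]
tile? [  0 169  18  53 676] [  9.1 195.3] [0.4522 0.7061 0.024 ]
```

Emit:
carry_out([
  {"xyz":[0.03,0.028,-0.01],"angular":[0,0,0]},
  {"xyz":[0.06,0.056,-0.01],"angular":[0,0,0]},
  {"xyz":[0.09,0.084,-0.01],"angular":[0,0,0]},
  {"xyz":[0.12,0.112,-0.01],"angular":[0,0,-0.5]},
  {"xyz":[0.148,0.139,-0.01],"angular":[0,0,-0.8]},
  {"xyz":[0.148,0.139,-0.01],"angular":[0,0,-0.8]},
  {"xyz":[0.148,0.139,-0.01],"angular":[0,0,-0.8]},
], hand=0.4)

```text
clock: 7.35
position: [0.5797, -0.204, 0.1964]
ee_rot: [0.659, 0.752, -0.0, -0.0]
ft_force: [-0.8, -0.4, 0.2]
grip_width: 0.404
grasp_force: 0.0
```

Run:
```python
from m import *
c=snap('wrist','w4.png'); cv2.imwrite('pics/w4b.png',cv2.resize(c['img'][:,100:420],(700,840))[:600,:,::-1])
```

```text
(no output)
```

View pics/w4b.png

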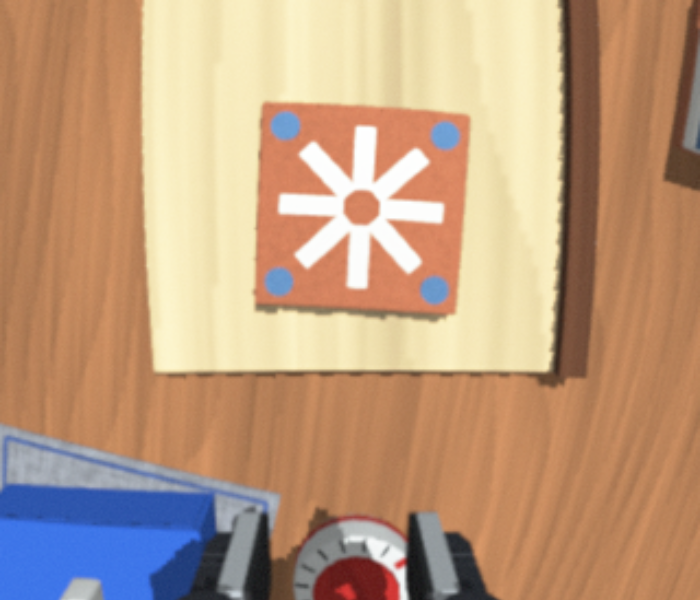

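The wrist view shows the tile corners at about (265,102), (470,115), (455,314) and (257,306) in the crop, with the +x stop's inner face at x≈560. I'll measure them.

```bash
python3 g.py 0.576 -0.205 0.016 97.5
python3 - <<'E'
from m import *
c=snap('wrist','w5.png')
P=lambda u,v,z:px2w(c,u/2.1875+100,v/2.1875,z,True)
t=[P(*q,.024) for q in [(264,102),(470,115),(455,314),(257,305)]]
print(np.round(t,4),np.round(np.mean(t,0),4))
print([(round(np.linalg.norm(t[i]-t[i-1]),3),round(np.degrees(np.arctan2(*(t[i]-t[i-1])[[1,0]])),1)) for i in range(4)])
print('board BL,BR',P(153,372,.012),P(556,373,.012),'stop outer',P(586,377,.024),P(602,0,.024),'inner top',P(555,376,.024),P(570,0,.024))
E
```

```text
t 7.4 at [ 0.5791 -0.2054  0.1963] shift [ 0.0009 -0.0029  0.1803] ang [-0.  0. -0.] j [ 0.7   0.38 -0.56  1.51  0.21  1.3   0.25] w 0.4 F [-0.5 -0.8 -0.2]
[[ 0.5277 -0.0803  0.024 ]
 [ 0.6262 -0.0726  0.024 ]
 [ 0.6339 -0.1716  0.024 ]
 [ 0.5359 -0.1801  0.024 ]] [ 0.5809 -0.1262  0.024 ]
[(np.float64(0.1), np.float64(94.7)), (np.float64(0.099), np.float64(4.5)), (np.float64(0.099), np.float64(-85.5)), (np.float64(0.098), np.float64(-175.0))]
board BL,BR [ 0.48179605 -0.22466823  0.012     ] [ 0.69804528 -0.1967079   0.012     ] stop outer [ 0.71091099 -0.19371937  0.024     ] [0.68657267 0.00486976 0.024     ] inner top [ 0.6931379  -0.19573035  0.024     ] [ 6.69396170e-01 -2.81022579e-04  2.40000000e-02]
```

Emit:
carry_out([
  {"xyz":[0,0.01,0.03],"angular":[0,0,0]},
  {"xyz":[0,0.01,0.07],"angular":[0,0,0]},
  {"xyz":[0,0.01,0.11],"angular":[0,0,0]},
  {"xyz":[0,0.01,0.145],"angular":[0,0,0]},
  {"xyz":[0,0.01,0.165],"angular":[0,0,0]},
  {"xyz":[0,0.01,0.177],"angular":[0,0,0]},
  {"xyz":[0,0.01,0.18],"angular":[0,0,0]},
  {"xyz":[0,0.01,0.18],"angular":[0,0,0]},
])

```text
clock: 8.25
position: [0.5896, -0.2044, 0.0172]
ee_rot: [0.66, 0.751, 0.0, 0.0]
ft_force: [-0.5, 0.6, 0.5]
grip_width: 0.399
grasp_force: 0.0
```

```bash
python3 g.py 0.589 -0.206 0.016 97.2
python3 - <<'E'
from m import *
c=snap('wrist'); cv2.imwrite('pics/w6b.png',c['img'][:,:,::-1])
E
```

```text
t 8.25 at [ 0.5896 -0.2044  0.0172] shift [-0.0015 -0.0008  0.0012] ang [0.  0.  0.2] j [ 0.65  0.58 -0.51  1.65  0.32  1.    0.17] w 0.399 F [-0.5  0.6  0.5]
```

View pics/w6b.png

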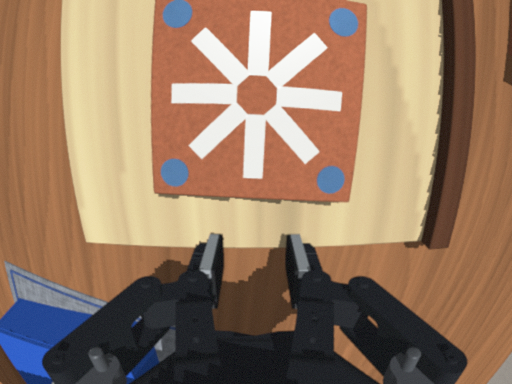

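Fingers straddle the tile's centre line, about 13 mm short of it. Lowering 3 mm more and pushing toward +y.

Emit:
carry_out([
  {"xyz":[0,0,0.003],"angular":[0,0,0]},
  {"xyz":[0.01,0,0.003],"angular":[0,0,0]},
  {"xyz":[0.02,0,0.003],"angular":[0,0,0]},
  {"xyz":[0.03,0,0.003],"angular":[0,0,0]},
  {"xyz":[0.04,0,0.003],"angular":[0,0,0]},
  {"xyz":[0.05,0,0.003],"angular":[0,0,0]},
  {"xyz":[0.06,0,0.003],"angular":[0,0,0]},
  {"xyz":[0.07,0,0.003],"angular":[0,0,0]},
  {"xyz":[0.078,0,0.003],"angular":[0,0,0]},
  {"xyz":[0.084,0,0.003],"angular":[0,0,0]},
  {"xyz":[0.088,0,0.003],"angular":[0,0,0]},
  {"xyz":[0.088,0,0.003],"angular":[0,0,0]},
])

```text
clock: 9.5
position: [0.5778, -0.1155, 0.0134]
ee_rot: [0.659, 0.752, 0.0, -0.0]
ft_force: [-0.1, 1.1, -0.5]
grip_width: 0.401
grasp_force: 0.0
```

Emit:
carry_out([
  {"xyz":[0.002,0,0],"angular":[0,0,0]},
  {"xyz":[0.004,0,0],"angular":[0,0,0]},
  {"xyz":[0.004,0,0],"angular":[0,0,0]},
])

```text
clock: 9.8
position: [0.5772, -0.1121, 0.0133]
ee_rot: [0.66, 0.752, -0.0, -0.0]
ft_force: [-0.6, -0.2, -0.8]
grip_width: 0.401
grasp_force: 0.2
```

Run:
```python
from m import *
c=snap('wrist'); t=snap('top'); cv2.imwrite('pics/w7b.png',np.hstack([cv2.resize(c['img'],(400,300)),cv2.resize(t['img'][105:225,230:390],(400,300))])[:,:,::-1])
```

```text
(no output)
```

View pics/w7b.png

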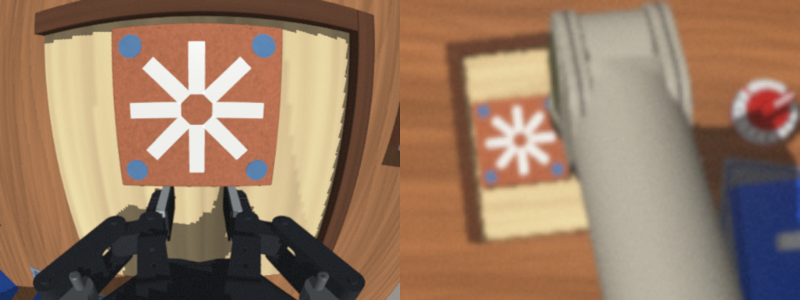

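The tile is squared and a few millimetres from the +y stop. I'll keep stepping until the force rises.

Emit:
carry_out([
  {"xyz":[0.002,0,0],"angular":[0,0,0]},
  {"xyz":[0.004,0,0],"angular":[0,0,0]},
  {"xyz":[0.004,0,0],"angular":[0,0,0]},
])

```text
clock: 10.2
position: [0.5769, -0.108, 0.0135]
ee_rot: [0.659, 0.752, 0.0, -0.0]
ft_force: [-0.1, 0.2, -0.7]
grip_width: 0.399
grasp_force: 0.0
```

Emit:
carry_out([
  {"xyz":[0.001,0,0],"angular":[0,0,0]},
  {"xyz":[0.002,0,0],"angular":[0,0,0]},
  {"xyz":[0.002,0,0],"angular":[0,0,0]},
])

```text
clock: 10.5
position: [0.5767, -0.1064, 0.0136]
ee_rot: [0.66, 0.752, 0.0, 0.0]
ft_force: [1.3, -0.6, -0.3]
grip_width: 0.4
grasp_force: 0.3
```

Emit:
carry_out([
  {"xyz":[0.001,0,0],"angular":[0,0,0]},
  {"xyz":[0.002,0,0],"angular":[0,0,0]},
  {"xyz":[0.002,0,0],"angular":[0,0,0]},
])

```text
clock: 10.8
position: [0.5768, -0.1056, 0.0137]
ee_rot: [0.66, 0.751, -0.0, 0.001]
ft_force: [2.8, -4.1, -1.4]
grip_width: 0.4
grasp_force: 2.4
```

Emit:
carry_out([
  {"xyz":[0.001,0,0],"angular":[0,0,0]},
  {"xyz":[0.002,0,0],"angular":[0,0,0]},
  {"xyz":[0.002,0,0],"angular":[0,0,0]},
])

```text
clock: 11.1
position: [0.577, -0.1054, 0.014]
ee_rot: [0.66, 0.751, -0.001, 0.002]
ft_force: [4.3, -9.6, -0.3]
grip_width: 0.397
grasp_force: 5.0
```

Firm contact with the +y stop (9.6 N). I'll back off, lift, turn 90° and go to the tile's -x side.

Emit:
carry_out([
  {"xyz":[-0.01,0,0],"angular":[0,0,0]},
  {"xyz":[-0.02,0,-0.02],"angular":[0,0,0]},
  {"xyz":[-0.03,0,-0.06],"angular":[0,0,0]},
  {"xyz":[-0.03,0,-0.08],"angular":[0,0,0]},
  {"xyz":[-0.03,0,-0.08],"angular":[0,0,0]},
])

```text
clock: 11.6
position: [0.582, -0.1326, 0.0969]
ee_rot: [0.66, 0.751, 0.001, 0.002]
ft_force: [0.3, 0.2, -0.1]
grip_width: 0.399
grasp_force: 0.0
```

```bash
python3 g.py 0.4945 -0.0565 0.093 7.2
```

```text
t 11.6 at [ 0.582  -0.1326  0.0969] shift [ 0.0868 -0.077   0.0034] ang [ 0.3 -0.2 90.2] j [ 0.6   0.44 -0.57  1.67  0.26  1.1   0.09] w 0.399 F [ 0.3  0.2 -0.1]
```

Emit:
carry_out([
  {"xyz":[0.008,-0.007,0],"angular":[0,0,8]},
  {"xyz":[0.016,-0.014,0],"angular":[0,0,16]},
  {"xyz":[0.024,-0.021,0],"angular":[0,0,24]},
  {"xyz":[0.032,-0.028,0],"angular":[0,0,32]},
  {"xyz":[0.04,-0.035,0],"angular":[0,0,40]},
  {"xyz":[0.048,-0.042,0],"angular":[0,0,48]},
  {"xyz":[0.056,-0.049,0],"angular":[0,0,56]},
  {"xyz":[0.064,-0.056,0],"angular":[0,0,64]},
  {"xyz":[0.072,-0.063,0],"angular":[0,0,72]},
  {"xyz":[0.08,-0.07,0],"angular":[0,0,80]},
  {"xyz":[0.087,-0.077,0.003],"angular":[0,0,88]},
  {"xyz":[0.087,-0.077,0.003],"angular":[0,0,90.2]},
])

```text
clock: 12.8
position: [0.4909, -0.0548, 0.0894]
ee_rot: [0.998, 0.062, -0.001, -0.0]
ft_force: [0.9, -0.5, -0.3]
grip_width: 0.406
grasp_force: 0.0
```

```bash
python3 g.py 0.4945 -0.0565 0.013 7.2
python3 - <<'E'
from m import *
c=snap('wrist'); cv2.imwrite('pics/w8b.png',c['img'][:,:,::-1])
# tile colour blob and centre
for s,ce,m in blobs(c,(5,120,80),(13,200,230),1500): print(s,px2w(c,*ce,.024,True))
E
```

```text
t 12.8 at [ 0.4909 -0.0548  0.0894] shift [0.0035 0.0022 0.0764] ang [-0.1  0.1 -0.1] j [ 0.39  0.21 -0.4   1.94  0.1   1.01 -1.51] w 0.406 F [ 0.9 -0.5 -0.3]
[    0     0   326   333 51973] [0.52872755 0.02936963 0.024     ]
[  301     0   211   384 23002] [ 0.52500996 -0.22092395  0.024     ]
[ 212  233   86   98 6088] [ 0.41981876 -0.06451543  0.024     ]
```

Emit:
carry_out([
  {"xyz":[0,0.002,0.03],"angular":[0,0,0]},
  {"xyz":[0,0.002,0.055],"angular":[0,0,0]},
  {"xyz":[0,0.002,0.07],"angular":[0,0,0]},
  {"xyz":[0,0.002,0.076],"angular":[0,0,0]},
  {"xyz":[0,0.002,0.076],"angular":[0,0,0]},
  {"xyz":[0.01,0.002,0.076],"angular":[0,0,0]},
  {"xyz":[0.02,0.002,0.076],"angular":[0,0,0]},
  {"xyz":[0.03,0.002,0.076],"angular":[0,0,0]},
  {"xyz":[0.04,0.002,0.076],"angular":[0,0,0]},
  {"xyz":[0.05,0.002,0.076],"angular":[0,0,0]},
  {"xyz":[0.058,0.002,0.076],"angular":[0,0,0]},
  {"xyz":[0.062,0.002,0.076],"angular":[0,0,0]},
])

```text
clock: 14.05
position: [0.5551, -0.0499, 0.0145]
ee_rot: [0.998, 0.063, 0.0, -0.0]
ft_force: [-3.8, -0.7, 2.6]
grip_width: 0.396
grasp_force: 1.7
```

Emit:
carry_out([
  {"xyz":[0.002,0,0],"angular":[0,0,0]},
  {"xyz":[0.004,0,0],"angular":[0,0,0]},
  {"xyz":[0.006,0,0],"angular":[0,0,0]},
  {"xyz":[0.006,0,0],"angular":[0,0,0]},
])

```text
clock: 14.45
position: [0.5605, -0.0494, 0.0146]
ee_rot: [0.998, 0.063, 0.0, 0.0]
ft_force: [-0.8, 0.2, 0.3]
grip_width: 0.4
grasp_force: 0.2
```

Emit:
carry_out([
  {"xyz":[0.001,0,0],"angular":[0,0,0]},
  {"xyz":[0.002,0,0],"angular":[0,0,0]},
  {"xyz":[0.002,0,0],"angular":[0,0,0]},
])

```text
clock: 14.75
position: [0.5622, -0.0492, 0.0146]
ee_rot: [0.998, 0.063, 0.0, 0.0]
ft_force: [-1.6, 0.3, -0.2]
grip_width: 0.398
grasp_force: 0.7
```

Emit:
carry_out([
  {"xyz":[0.001,0,0],"angular":[0,0,0]},
  {"xyz":[0.002,0,0],"angular":[0,0,0]},
  {"xyz":[0.002,0,0],"angular":[0,0,0]},
])

```text
clock: 15.05
position: [0.5625, -0.0492, 0.0144]
ee_rot: [0.998, 0.063, -0.002, 0.0]
ft_force: [-9.7, -0.8, 6.8]
grip_width: 0.402
grasp_force: 5.1
```

Contact with the +x stop. I'll retreat, lift and check the tile.

Emit:
carry_out([
  {"xyz":[-0.01,0,0],"angular":[0,0,0]},
  {"xyz":[-0.025,0,-0.01],"angular":[0,0,0]},
  {"xyz":[-0.05,0,-0.05],"angular":[0,0,0]},
  {"xyz":[-0.05,0,-0.1],"angular":[0,0,0]},
  {"xyz":[-0.05,0,-0.15],"angular":[0,0,0]},
  {"xyz":[-0.05,0,-0.18],"angular":[0,0,0]},
  {"xyz":[-0.05,0,-0.18],"angular":[0,0,0]},
])

```text
clock: 15.75
position: [0.517, -0.0553, 0.1996]
ee_rot: [0.998, 0.063, 0.005, 0.001]
ft_force: [0.7, 0.3, -0.0]
grip_width: 0.4
grasp_force: 0.0
```

```bash
python3 g.py 0.605 -0.33 0.2 97
python3 - <<'E'
from m import *
c=snap('wrist'); t=snap('top');cv2.imwrite('pics/w9t.png',t['img'][:,:,::-1]); cv2.imwrite('pics/w9.png',c['img'][:,:,::-1]); cv2.imwrite('pics/w9b.png',np.hstack([cv2.resize(c['img'],(400,300)),cv2.resize(t['img'][105:225,230:390],(400,300))])[:,:,::-1])
E
```

```text
t 15.75 at [ 0.517  -0.0553  0.1996] shift [0.0526 0.2836 0.0009] ang [  0.5  -0.3 -89.7] j [ 0.4   0.14 -0.41  1.77  0.06  1.23 -1.47] w 0.4 F [ 0.7  0.3 -0. ]
```

View pics/w9b.png

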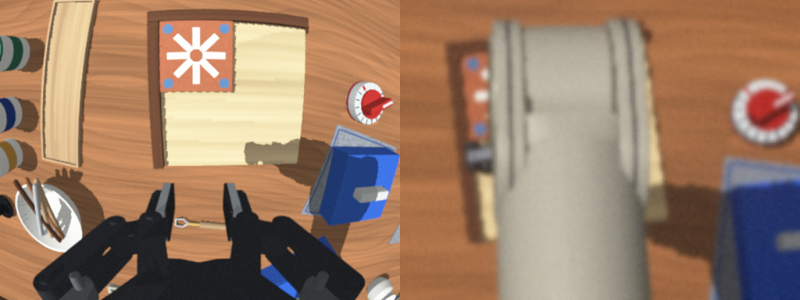

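The tile sits in the corner against both dark stops, and the cover stands on the mat. Now the timer: I'll move over it and measure the key.

Emit:
carry_out([
  {"xyz":[0.005,0.028,0],"angular":[0,0,-8]},
  {"xyz":[0.01,0.056,0],"angular":[0,0,-16]},
  {"xyz":[0.015,0.084,0],"angular":[0,0,-24]},
  {"xyz":[0.02,0.112,0],"angular":[0,0,-32]},
  {"xyz":[0.025,0.14,0],"angular":[0,0,-40]},
  {"xyz":[0.03,0.168,0],"angular":[0,0,-48]},
  {"xyz":[0.034,0.196,0],"angular":[0,0,-56]},
  {"xyz":[0.038,0.224,0],"angular":[0,0,-64]},
  {"xyz":[0.04,0.252,0],"angular":[0,0,-72]},
  {"xyz":[0.042,0.28,0],"angular":[0,0,-80]},
  {"xyz":[0.044,0.31,0],"angular":[0,0,-87]},
  {"xyz":[0.045,0.33,0],"angular":[0,0,-90]},
])

```text
clock: 17.05
position: [0.5999, -0.379, 0.1918]
ee_rot: [0.66, 0.752, -0.0, -0.001]
ft_force: [-0.1, -0.6, -0.3]
grip_width: 0.398
grasp_force: 0.0
```

Emit:
carry_out([
  {"xyz":[0,0,0],"angular":[0,0,0]},
  {"xyz":[0,0,0],"angular":[0,0,0]},
], hand=1)

```text
clock: 17.25
position: [0.6005, -0.3762, 0.1925]
ee_rot: [0.661, 0.75, 0.0, -0.001]
ft_force: [0.2, 0.9, 0.7]
grip_width: 0.726
grasp_force: 0.0
```

```bash
python3 g.py 0.605 -0.33 0.2 97
python3 - <<'E'
from m import *
c=snap('wrist','w10.png')
for nm,lo,hi,z in [('red',(0,150,60),(8,255,255),.05),('red2',(170,150,60),(180,255,255),.05),('white',(0,0,150),(180,60,255),.03)]:
    for s,ce,m in blobs(c,lo,hi,150):print(nm,s,np.round(ce,1),np.round(px2w(c,*ce,z,True),4))
u,v=w=np.array([256,160]); 
ref=np.array([.605,-.331,.03]); E=np.array(c['extrinsics']); q=E[:3,:3].T@(ref-E[:3,3]); th=np.arctan2(np.hypot(q[0],q[1]),-q[2]); d=np.array([q[0],-q[1]])/np.hypot(q[0],q[1]); u,v=np.array([c['cx'],c['cy']])+c['fx']*th*d
print('timer px',u,v); u,v=int(u),int(v); x0,y0=max(u-64,0),max(v-48,0); print(x0,y0)
cv2.imwrite('pics/w10b.png',cv2.resize(c['img'][y0:y0+96,x0:x0+128],(800,600),interpolation=cv2.INTER_CUBIC)[:,:,::-1])
E
```

```text
t 17.25 at [ 0.6005 -0.3762  0.1925] shift [ 0.0453  0.0103 -0.0074] ang [-0.1 -0.1  0.2] j [ 0.76  0.57 -0.42  1.23  0.23  1.38  0.49] w 0.726 F [0.2 0.9 0.7]
red [ 243  107   47   52 1611] [265.9 128.6] [ 0.6059 -0.3289  0.05  ]
white [ 166    0  193   20 3116] [261.2   7.7] [ 0.586  -0.2054  0.03  ]
white [  80   62  146  167 1653] [175.8 125. ] [ 0.5122 -0.3378  0.03  ]
white [  87   70   92   21 1043] [119.4  80.5] [ 0.4428 -0.2935  0.03  ]
white [ 192   85   25  107 1406] [200.5 123.6] [ 0.5386 -0.3338  0.03  ]
white [ 232   94   69   68 1808] [265.5 125.4] [ 0.6061 -0.3279  0.03  ]
white [ 102  121   29   71 1623] [116.4 155.4] [ 0.4429 -0.3779  0.03  ]
white [165 238  26  44 433] [177.1 259.1] [ 0.5197 -0.5014  0.03  ]
white [319 238  24  40 383] [330.6 257. ] [ 0.7079 -0.4742  0.03  ]
white [ 51 289  31  39 539] [ 64.5 307.5] [ 0.3217 -0.6397  0.03  ]
white [ 471  292   41   92 2123] [496.9 349.3] [ 1.2017 -0.7124  0.03  ]
white [242 317  75  21 933] [276.4 326.1] [ 0.66   -0.5974  0.03  ]
white [346 328  24  36 400] [356.7 343.6] [ 0.7958 -0.6333  0.03  ]
white [130 330  34  35 715] [146.3 348. ] [ 0.4643 -0.689   0.03  ]
white [  0 352  31  21 208] [ 13.6 363.5] [ 0.0719 -0.9232  0.03  ]
white [109 366  35  18 379] [124.1 375.6] [ 0.4082 -0.7936  0.03  ]
timer px 264.0620081243659 128.17885162128624
200 80
```

View pics/w10b.png

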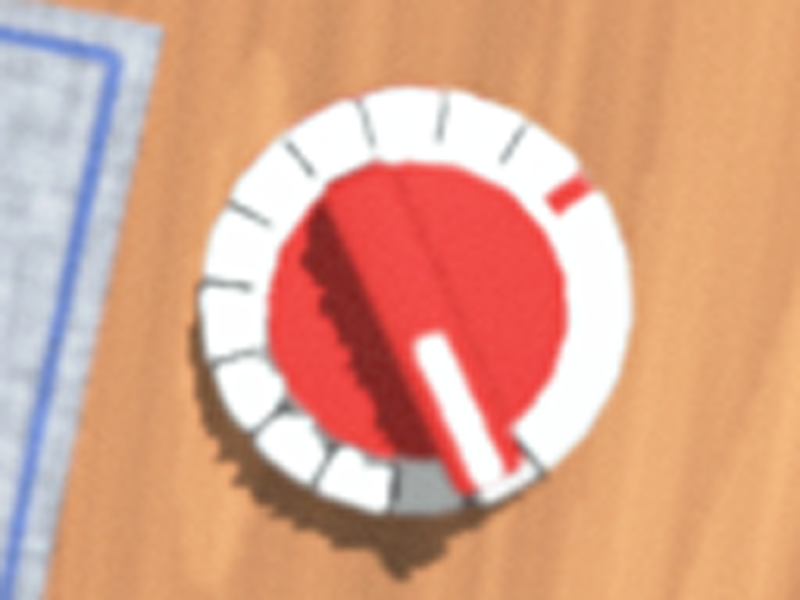

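The enlarged timer shows the pointer line from (430,343) to (490,475), the first mark at (530,455) and the red last mark at (570,193), all crop pixels. The key is nearly run down.

```bash
python3 - <<'E'
from m import *
c=snap('wrist')
P=lambda u,v,z:px2w(c,u/6.25+200,v/6.25+80,z,True)
cc=P(415,301,.03)
for n,q,z in [('first',(530,455),.03),('second',(470,500),.03),('red',(570,193),.03),('mark7',(238,286),.03),('p0',(430,343),.061),('p1',(488,478),.061),('keydisc',(417,310),.037),('bar far mid',(357,172),.061)]:
    p=P(*q,z); print(n,np.round(p,4),'r',round(np.linalg.norm(p-cc),4),'ang',round(np.degrees(np.arctan2(*(p-cc)[[1,0]])),1))
a,b=P(430,343,.061),P(488,478,.061); print('pointer dir',np.degrees(np.arctan2(*(b-a)[[1,0]])),'centre',cc)
E
python3 g.py 0.606 -0.329 0.2 97
```

```text
first [ 0.6307 -0.3534  0.03  ] r 0.0327 ang -45.7
second [ 0.6217 -0.3625  0.03  ] r 0.0354 ang -66.9
red [ 0.6308 -0.3085  0.03  ] r 0.0315 ang 43.1
mark7 [ 0.5784 -0.3312  0.03  ] r 0.0294 ang -177.7
p0 [ 0.6092 -0.3324  0.061 ] r 0.0311 ang -60.5
p1 [ 0.6209 -0.3519  0.061 ] r 0.0401 ang -59.2
keydisc [ 0.608  -0.3306  0.037 ] r 0.007 ang -77.8
bar far mid [ 0.5951 -0.3083  0.061 ] r 0.0399 ang 120.5
pointer dir -59.08310231008953 centre [ 0.60784677 -0.33000666  0.03      ]
t 17.35 at [ 0.601  -0.3753  0.1937] shift [ 0.0453  0.0108 -0.0062] ang [-0.  -0.1  0.3] j [ 0.76  0.57 -0.42  1.23  0.23  1.38  0.49] w 0.89 F [-0.7  0.7 -0.2]
```

Bar centre is (0.608, -0.330) with the pointer at -59.5°, so the key is at about 0.24 rad. The red mark needs 257° clockwise; I'll turn 264° in two grasps.

Emit:
carry_out([
  {"xyz":[0.015,0.004,0.01],"angular":[0,0,-8]},
  {"xyz":[0.03,0.008,0.02],"angular":[0,0,-16]},
  {"xyz":[0.044,0.0127,0.03],"angular":[0,0,-23.2]},
  {"xyz":[0.044,0.0127,0.05],"angular":[0,0,-23.2]},
  {"xyz":[0.044,0.0127,0.08],"angular":[0,0,-23.2]},
  {"xyz":[0.044,0.0127,0.11],"angular":[0,0,-23.2]},
  {"xyz":[0.044,0.0127,0.135],"angular":[0,0,-23.2]},
  {"xyz":[0.044,0.0127,0.148],"angular":[0,0,-23.2]},
  {"xyz":[0.044,0.0127,0.152],"angular":[0,0,-23.2]},
  {"xyz":[0.044,0.0127,0.152],"angular":[0,0,-23.2]},
], hand=1)

```text
clock: 18.35
position: [0.6082, -0.3313, 0.0431]
ee_rot: [0.496, 0.868, 0.0, 0.0]
ft_force: [1.1, -0.5, -0.1]
grip_width: 0.998
grasp_force: 0.0
```

```bash
python3 g.py 0.608 -0.33 0.041 120.5
```

```text
t 18.35 at [ 0.6082 -0.3313  0.0431] shift [0.0012 0.0004 0.0021] ang [ 0.  0. -0.] j [ 0.76  0.67 -0.47  1.43  0.32  1.11  0.76] w 0.998 F [ 1.1 -0.5 -0.1]
```

Aligned within about 1 mm. I'll close, then turn.

Emit:
carry_out([
  {"xyz":[0.001,0,0.001],"angular":[0,0,0]},
  {"xyz":[0.001,0,0.001],"angular":[0,0,0]},
  {"xyz":[0.001,0,0.001],"angular":[0,0,0]},
  {"xyz":[0.001,0,0.001],"angular":[0,0,0]},
  {"xyz":[0.001,0,0.001],"angular":[0,0,0]},
  {"xyz":[0.001,0,0.001],"angular":[0,0,0]},
  {"xyz":[0.001,0,0.001],"angular":[0,0,0]},
  {"xyz":[0.001,0,0.001],"angular":[0,0,0]},
], hand=0, grip_force=60)

```text
clock: 19.15
position: [0.6072, -0.331, 0.042]
ee_rot: [0.497, 0.868, -0.0, -0.0]
ft_force: [-4.1, 0.8, 6.0]
grip_width: 0.125
grasp_force: 59.5
```

Emit:
carry_out([
  {"xyz":[0,0,0],"angular":[0,0,6]},
  {"xyz":[0,0,0],"angular":[0,0,13]},
  {"xyz":[0,0,0],"angular":[0,0,20]},
  {"xyz":[0,0,0],"angular":[0,0,27]},
  {"xyz":[0,0,0],"angular":[0,0,34]},
  {"xyz":[0,0,0],"angular":[0,0,40]},
  {"xyz":[0,0,0],"angular":[0,0,46]},
  {"xyz":[0,0,0],"angular":[0,0,52]},
  {"xyz":[0,0,0],"angular":[0,0,58]},
  {"xyz":[0,0,0],"angular":[0,0,63]},
  {"xyz":[0,0,0],"angular":[0,0,66]},
  {"xyz":[0,0,0],"angular":[0,0,66]},
])

```text
clock: 20.35
position: [0.6067, -0.331, 0.042]
ee_rot: [0.89, 0.457, -0.001, -0.0]
ft_force: [-5.9, 1.8, 6.4]
grip_width: 0.124
grasp_force: 59.9
```

Emit:
carry_out([
  {"xyz":[0,0,0],"angular":[0,0,6]},
  {"xyz":[0,0,0],"angular":[0,0,13]},
  {"xyz":[0,0,0],"angular":[0,0,20]},
  {"xyz":[0,0,0],"angular":[0,0,27]},
  {"xyz":[0,0,0],"angular":[0,0,34]},
  {"xyz":[0,0,0],"angular":[0,0,40]},
  {"xyz":[0,0,0],"angular":[0,0,46]},
  {"xyz":[0,0,0],"angular":[0,0,52]},
  {"xyz":[0,0,0],"angular":[0,0,58]},
  {"xyz":[0,0,0],"angular":[0,0,63]},
  {"xyz":[0,0,0],"angular":[0,0,66]},
  {"xyz":[0,0,0],"angular":[0,0,66]},
])

```text
clock: 21.55
position: [0.6065, -0.3305, 0.042]
ee_rot: [0.995, -0.102, -0.001, -0.0]
ft_force: [-8.0, 2.5, 8.8]
grip_width: 0.126
grasp_force: 60.1
```

```bash
python3 g.py 0.608 -0.33 0.041 -11.5
```

```text
t 21.55 at [ 0.6065 -0.3305  0.042 ] shift [ 0.0013 -0.0008  0.001 ] ang [-0.   0.1 -0.2] j [ 0.45  0.62 -0.02  1.45  0.01  1.07 -1.35] w 0.126 F [-8.   2.5  8.8]
```

Emit:
carry_out([
  {"xyz":[0,0,0],"angular":[0,0,0]},
  {"xyz":[0,0,0],"angular":[0,0,0]},
  {"xyz":[0,0,0],"angular":[0,0,0]},
  {"xyz":[0,0,-0.02],"angular":[0,0,0]},
  {"xyz":[0,0,-0.05],"angular":[0,0,0]},
  {"xyz":[0,0,-0.06],"angular":[0,0,-8]},
  {"xyz":[0,0,-0.06],"angular":[0,0,-16]},
  {"xyz":[0,0,-0.06],"angular":[0,0,-24]},
  {"xyz":[0,0,-0.06],"angular":[0,0,-32]},
  {"xyz":[0,0,-0.06],"angular":[0,0,-40]},
], hand=1)

```text
clock: 22.55
position: [0.6075, -0.3308, 0.1015]
ee_rot: [0.969, 0.249, 0.0, 0.0]
ft_force: [-0.4, 0.7, 0.4]
grip_width: 1.0
grasp_force: 0.0
```

Emit:
carry_out([
  {"xyz":[0,0,0],"angular":[0,0,-8]},
  {"xyz":[0,0,0],"angular":[0,0,-16]},
  {"xyz":[0,0,0],"angular":[0,0,-24]},
  {"xyz":[0,0,0],"angular":[0,0,-32]},
  {"xyz":[0,0,0],"angular":[0,0,-40]},
  {"xyz":[0,0,0],"angular":[0,0,-48]},
  {"xyz":[0,0,0],"angular":[0,0,-56]},
  {"xyz":[0,0,0],"angular":[0,0,-64]},
  {"xyz":[0,0,0],"angular":[0,0,-72]},
  {"xyz":[0,0,0],"angular":[0,0,-80]},
  {"xyz":[0,0,0],"angular":[0,0,-88]},
])

```text
clock: 23.65
position: [0.6075, -0.3309, 0.1015]
ee_rot: [0.524, 0.852, 0.0, 0.0]
ft_force: [-0.2, -0.3, -0.0]
grip_width: 1.0
grasp_force: 0.0
```

Emit:
carry_out([
  {"xyz":[0,0,0],"angular":[0,0,-8]},
  {"xyz":[0,0,0],"angular":[0,0,-16]},
  {"xyz":[0,0,0],"angular":[0,0,-24]},
  {"xyz":[0,0,0],"angular":[0,0,-32]},
  {"xyz":[0,0,0],"angular":[0,0,-40]},
  {"xyz":[0,0,0],"angular":[0,0,-48]},
  {"xyz":[0,0,0],"angular":[0,0,-52]},
  {"xyz":[0,0,0],"angular":[0,0,-52]},
])

```text
clock: 24.45
position: [0.6074, -0.331, 0.1014]
ee_rot: [0.1, 0.995, 0.0, 0.0]
ft_force: [-0.2, -0.4, -0.3]
grip_width: 1.0
grasp_force: 0.0
```

```bash
python3 g.py 0.6075 -0.3303 0.041 168.3
```

```text
t 24.45 at [ 0.6074 -0.331   0.1014] shift [0.0001 0.0007 0.0604] ang [0.  0.  0.2] j [ 0.84  0.64 -0.6   1.38  0.37  1.23  1.58] w 1.0 F [-0.2 -0.4 -0.3]
```

Emit:
carry_out([
  {"xyz":[0,0,0.025],"angular":[0,0,0]},
  {"xyz":[0,0,0.045],"angular":[0,0,0]},
  {"xyz":[0,0,0.057],"angular":[0,0,0]},
  {"xyz":[0,0,0.06],"angular":[0,0,0]},
  {"xyz":[0,0,0.06],"angular":[0,0,0]},
])

```text
clock: 24.95
position: [0.6075, -0.3307, 0.0417]
ee_rot: [0.101, 0.995, 0.0, 0.0]
ft_force: [0.9, 0.4, -0.5]
grip_width: 0.999
grasp_force: 0.0
```

Emit:
carry_out([
  {"xyz":[0,0,0],"angular":[0,0,0]},
  {"xyz":[0,0,0],"angular":[0,0,0]},
  {"xyz":[0,0,0],"angular":[0,0,0]},
  {"xyz":[0,0,0],"angular":[0,0,0]},
  {"xyz":[0,0,0],"angular":[0,0,0]},
  {"xyz":[0,0,0],"angular":[0,0,0]},
  {"xyz":[0,0,0],"angular":[0,0,0]},
  {"xyz":[0,0,0],"angular":[0,0,0]},
], hand=0, grip_force=60)

```text
clock: 25.75
position: [0.6075, -0.3307, 0.0419]
ee_rot: [0.1, 0.995, -0.0, 0.0]
ft_force: [-2.7, 1.6, 5.7]
grip_width: 0.121
grasp_force: 60.1
```

Emit:
carry_out([
  {"xyz":[0,0,0],"angular":[0,0,6]},
  {"xyz":[0,0,0],"angular":[0,0,13]},
  {"xyz":[0,0,0],"angular":[0,0,20]},
  {"xyz":[0,0,0],"angular":[0,0,27]},
  {"xyz":[0,0,0],"angular":[0,0,34]},
  {"xyz":[0,0,0],"angular":[0,0,40]},
  {"xyz":[0,0,0],"angular":[0,0,46]},
  {"xyz":[0,0,0],"angular":[0,0,52]},
  {"xyz":[0,0,0],"angular":[0,0,58]},
  {"xyz":[0,0,0],"angular":[0,0,63]},
  {"xyz":[0,0,0],"angular":[0,0,66]},
  {"xyz":[0,0,0],"angular":[0,0,66]},
])

```text
clock: 26.95
position: [0.6071, -0.3312, 0.042]
ee_rot: [0.627, 0.779, -0.0, 0.0]
ft_force: [-3.6, 0.8, 6.3]
grip_width: 0.122
grasp_force: 60.4
```

Emit:
carry_out([
  {"xyz":[0,0,0],"angular":[0,0,6]},
  {"xyz":[0,0,0],"angular":[0,0,13]},
  {"xyz":[0,0,0],"angular":[0,0,20]},
  {"xyz":[0,0,0],"angular":[0,0,27]},
  {"xyz":[0,0,0],"angular":[0,0,34]},
  {"xyz":[0,0,0],"angular":[0,0,40]},
  {"xyz":[0,0,0],"angular":[0,0,46]},
  {"xyz":[0,0,0],"angular":[0,0,52]},
  {"xyz":[0,0,0],"angular":[0,0,58]},
  {"xyz":[0,0,0],"angular":[0,0,63]},
  {"xyz":[0,0,0],"angular":[0,0,67]},
  {"xyz":[0,0,0],"angular":[0,0,67]},
])

```text
clock: 28.15
position: [0.6065, -0.3309, 0.0419]
ee_rot: [0.953, 0.303, -0.001, -0.0]
ft_force: [-5.6, 1.6, 8.4]
grip_width: 0.125
grasp_force: 60.7
```

```bash
python3 g.py 0.608 -0.33 0.041 35
```

```text
t 28.15 at [ 0.6065 -0.3309  0.0419] shift [0.0018 0.0001 0.0009] ang [-0.1  0.1  0.3] j [ 0.52  0.63 -0.13  1.45  0.09  1.07 -0.58] w 0.125 F [-5.6  1.6  8.4]
```

Pointer now at about 35°, roughly 8° past the red mark (≈4.8 rad). I'll release, lift and verify.

Emit:
carry_out([
  {"xyz":[0,0,0],"angular":[0,0,0]},
  {"xyz":[0,0,0],"angular":[0,0,0]},
  {"xyz":[0,0,0],"angular":[0,0,0]},
  {"xyz":[0,0,-0.02],"angular":[0,0,0]},
  {"xyz":[0,0,-0.05],"angular":[0,0,0]},
  {"xyz":[-0.01,0,-0.08],"angular":[0,0,0]},
  {"xyz":[-0.03,0,-0.12],"angular":[0,0,0]},
  {"xyz":[-0.05,0,-0.15],"angular":[0,0,0]},
  {"xyz":[-0.05,0,-0.17],"angular":[0,0,0]},
  {"xyz":[-0.05,0,-0.18],"angular":[0,0,0]},
  {"xyz":[-0.05,0,-0.18],"angular":[0,0,0]},
], hand=1)

```text
clock: 29.25
position: [0.5675, -0.3596, 0.2226]
ee_rot: [0.952, 0.305, 0.001, 0.001]
ft_force: [0.5, -0.5, -0.0]
grip_width: 1.002
grasp_force: 0.0
```

```bash
python3 g.py 0.51 0.297 0.2 97
python3 - <<'E'
from m import *
c=snap('wrist','w11.png')
E=np.array(c['extrinsics'])
def fpx(p):
    q=E[:3,:3].T@(np.array(p)-E[:3,3]); th=np.arctan2(np.hypot(q[0],q[1]),-q[2]); d=np.array([q[0],-q[1]])/np.hypot(q[0],q[1]); return np.array([c['cx'],c['cy']])+c['fx']*th*d
k=fpx([.608,-.33,.05]).astype(int); x0,y0=k-[64,48]
A=cv2.resize(c['img'][y0:y0+96,x0:x0+128],(400,300),interpolation=cv2.INTER_CUBIC)
# predicted pointer tip (35 deg, r .022) and red mark
for ang,r,z in [(35,.022,.061),(44,.032,.03)]:
    print(np.round((fpx([.608+r*np.cos(np.radians(ang)),-.33+r*np.sin(np.radians(ang)),z])-[x0,y0])*3.125))
t=snap('top','t11.png'); B=cv2.resize(t['img'][105:240,80:260],(400,300),interpolation=cv2.INTER_CUBIC)
cv2.imwrite('pics/w11b.png',np.hstack([A,B])[:,:,::-1])
E
```

```text
t 29.25 at [ 0.5675 -0.3596  0.2226] shift [ 0.3344 -0.568   0.022 ] ang [  0.1  -0.  -61.5] j [ 0.59  0.44 -0.12  1.33  0.05  1.37 -0.49] w 1.002 F [ 0.5 -0.5 -0. ]
[203.  90.]
[189.  61.]
```

View pics/w11b.png

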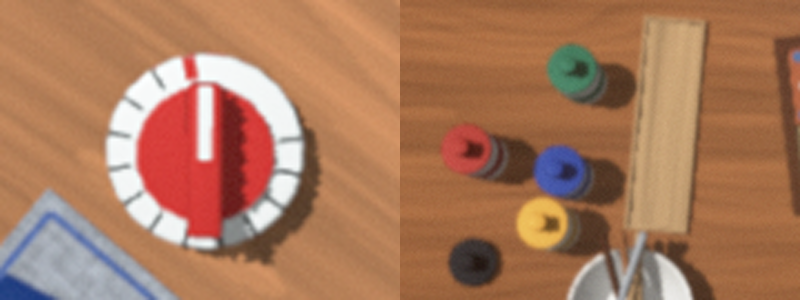

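The pointer stands just clockwise past the red mark, about 8°, and all four jars are lidded and where they were. Now the lids: I'll move over the jars to measure them from the wrist.

```bash
python3 g.py 0.50 0.31 0.24 176.7
```

```text
t 29.35 at [ 0.5668 -0.359   0.2201] shift [ 0.3343 -0.5833 -0.0191] ang [-1.000e-01 -1.000e-01 -1.412e+02] j [ 0.59  0.44 -0.12  1.33  0.05  1.37 -0.49] w 1.003 F [ 0.6  0.6 -0.6]
```

Emit:
carry_out([
  {"xyz":[0.018,-0.032,-0.005],"angular":[0,0,-7.5]},
  {"xyz":[0.037,-0.064,-0.01],"angular":[0,0,-15]},
  {"xyz":[0.055,-0.096,-0.02],"angular":[0,0,-23]},
  {"xyz":[0.074,-0.13,-0.02],"angular":[0,0,-31]},
  {"xyz":[0.093,-0.162,-0.02],"angular":[0,0,-39]},
  {"xyz":[0.111,-0.194,-0.02],"angular":[0,0,-47]},
  {"xyz":[0.13,-0.227,-0.02],"angular":[0,0,-55]},
  {"xyz":[0.149,-0.26,-0.02],"angular":[0,0,-63]},
  {"xyz":[0.167,-0.292,-0.02],"angular":[0,0,-71]},
  {"xyz":[0.186,-0.324,-0.02],"angular":[0,0,-79]},
  {"xyz":[0.204,-0.356,-0.02],"angular":[0,0,-87]},
  {"xyz":[0.223,-0.389,-0.02],"angular":[0,0,-95]},
], hand=0.5)

```text
clock: 30.55
position: [0.5217, 0.088, 0.24]
ee_rot: [0.416, 0.909, -0.0, -0.001]
ft_force: [0.2, -0.1, 0.7]
grip_width: 0.499
grasp_force: 0.0
```

```bash
python3 g.py 0.50 0.31 0.24 176.7
```

```text
t 30.55 at [0.5217 0.088  0.24  ] shift [0.1821 0.1287 0.    ] ang [ -0.1  -0.1 -45.9] j [ 0.28  0.16 -0.58  1.67  0.09  1.33  0.39] w 0.499 F [ 0.2 -0.1  0.7]
```

Emit:
carry_out([
  {"xyz":[0.026,0.018,0],"angular":[0,0,-7]},
  {"xyz":[0.052,0.037,0],"angular":[0,0,-14]},
  {"xyz":[0.078,0.055,0],"angular":[0,0,-21]},
  {"xyz":[0.104,0.074,0],"angular":[0,0,-28]},
  {"xyz":[0.13,0.092,0],"angular":[0,0,-35]},
  {"xyz":[0.156,0.11,0],"angular":[0,0,-41]},
  {"xyz":[0.182,0.129,0],"angular":[0,0,-46]},
  {"xyz":[0.182,0.129,0],"angular":[0,0,-46]},
  {"xyz":[0.182,0.129,0],"angular":[0,0,-46]},
])

```text
clock: 31.45
position: [0.5017, 0.3093, 0.2399]
ee_rot: [0.03, 1.0, -0.0, -0.001]
ft_force: [0.2, -0.5, 0.3]
grip_width: 0.501
grasp_force: 0.0
```

```bash
python3 g.py 0.51 0.297 0.12 176.7
python3 - <<'E'
from m import *
c=snap('wrist','w12.png'); cv2.imwrite('pics/w12b.png',cv2.resize(c['img'],(800,600))[:,:,::-1])
E
```

```text
t 31.45 at [0.5017 0.3093 0.2399] shift [-0.0093 -0.0117  0.1199] ang [-0.  -0.1 -0.1] j [-0.    0.35 -0.79  1.51  0.25  1.39  0.71] w 0.501 F [ 0.2 -0.5  0.3]
```

View pics/w12b.png

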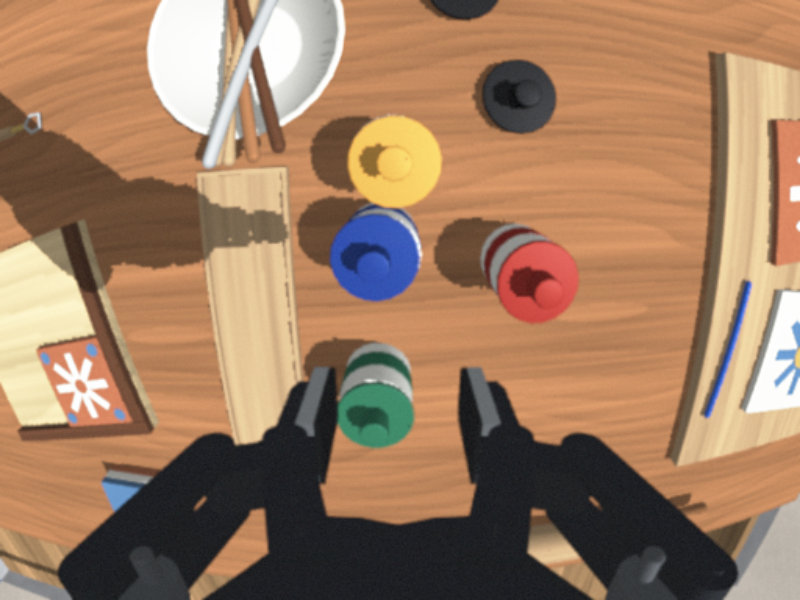

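All four lids are seen with the wrist camera: yellow (395,161), blue (376,254), red (538,281), green (376,411), and the tray's near end at (198,175)–(287,168).

Run:
```python
from m import *
c=snap('wrist')
P=lambda u,v,z:np.round(px2w(c,u/1.5625,v/1.5625,z,True),4)
for n,q in [('yellow',(395,161)),('blue',(376,254)),('red',(538,280)),('green',(376,412))]: print(n,P(*q,.076))
for n,q in [('yellow',(394,163)),('blue',(373,264)),('red',(549,292)),('green',(374,427))]: print('knob',n,P(*q,.1))
a,b,d=P(198,175,.009),P(287,168,.009),P(298,370,.009); print('tray',a,b,d,P(232,440,.009))
```

```text
yellow [0.432  0.3105 0.076 ]
blue [0.4943 0.2935 0.076 ]
red [0.5197 0.4075 0.076 ]
green [0.6206 0.2834 0.076 ]
knob yellow [0.4323 0.31   0.1   ]
knob blue [0.4949 0.2926 0.1   ]
knob red [0.5208 0.4082 0.1   ]
knob green [0.6183 0.2831 0.1   ]
tray [0.4291 0.142  0.009 ] [0.4328 0.2219 0.009 ] [0.615  0.2083 0.009 ] [0.6962 0.1226 0.009 ]
```

The blue jar reads 15 mm from its first place, so it has been knocked; I'll use the new wrist values. Green lid first.

```bash
python3 g.py 0.6195 0.283 0.079 176.2
```

```text
t 31.55 at [0.5028 0.3076 0.2405] shift [-0.1182 -0.017   0.1614] ang [-0.1 -0.1  0.2] j [-0.    0.35 -0.78  1.51  0.25  1.39  0.71] w 0.503 F [-0.6 -1.5  0. ]
```

Emit:
carry_out([
  {"xyz":[-0.035,-0.005,0.01],"angular":[0,0,0]},
  {"xyz":[-0.07,-0.01,0.03],"angular":[0,0,0]},
  {"xyz":[-0.1,-0.015,0.05],"angular":[0,0,0]},
  {"xyz":[-0.118,-0.017,0.07],"angular":[0,0,0]},
  {"xyz":[-0.118,-0.017,0.09],"angular":[0,0,0]},
  {"xyz":[-0.118,-0.017,0.115],"angular":[0,0,0]},
  {"xyz":[-0.118,-0.017,0.14],"angular":[0,0,0]},
  {"xyz":[-0.118,-0.017,0.155],"angular":[0,0,0]},
  {"xyz":[-0.118,-0.017,0.161],"angular":[0,0,0]},
  {"xyz":[-0.118,-0.017,0.161],"angular":[0,0,0]},
])

```text
clock: 32.55
position: [0.6194, 0.2838, 0.0802]
ee_rot: [0.031, 1.0, -0.0, -0.0]
ft_force: [-0.5, 0.2, 0.0]
grip_width: 0.497
grasp_force: 0.0
```

Emit:
carry_out([
  {"xyz":[0,0,0],"angular":[0,0,0]},
  {"xyz":[0,0,0],"angular":[0,0,0]},
  {"xyz":[0,0,0],"angular":[0,0,0]},
  {"xyz":[0,0,0],"angular":[0,0,0]},
  {"xyz":[0,0,0],"angular":[0,0,0]},
  {"xyz":[0,0,0],"angular":[0,0,0]},
], hand=0, grip_force=60)

```text
clock: 33.15
position: [0.6202, 0.2847, 0.0822]
ee_rot: [0.031, 1.0, 0.0, 0.001]
ft_force: [-0.5, -1.4, 6.3]
grip_width: 0.232
grasp_force: 59.0
```

Emit:
carry_out([
  {"xyz":[0,0,-0.01],"angular":[0,0,0]},
  {"xyz":[0,0,-0.025],"angular":[0,0,0]},
  {"xyz":[0,0,-0.045],"angular":[0,0,0]},
  {"xyz":[0,0,-0.05],"angular":[0,0,0]},
  {"xyz":[0,0,-0.05],"angular":[0,0,0]},
])

```text
clock: 33.65
position: [0.6199, 0.2847, 0.132]
ee_rot: [0.031, 1.0, 0.0, 0.001]
ft_force: [0.6, -0.5, -1.3]
grip_width: 0.232
grasp_force: 58.7
```

```bash
python3 g.py 0.6758 0.1647 0.021 176.2
```

```text
t 33.65 at [0.6199 0.2847 0.132 ] shift [-0.0629 -0.1165  0.1111] ang [0.1 0.1 0.3] j [-0.03  0.62 -0.69  1.38  0.39  1.28  0.77] w 0.232 F [ 0.6 -0.5 -1.3]
```

Green lid gripped (opening matches the 22 mm knob). Carrying it to the tray's far slot.

Emit:
carry_out([
  {"xyz":[-0.016,-0.03,0],"angular":[0,0,0]},
  {"xyz":[-0.032,-0.06,0],"angular":[0,0,0]},
  {"xyz":[-0.048,-0.09,0.005],"angular":[0,0,0]},
  {"xyz":[-0.063,-0.1165,0.02],"angular":[0,0,0]},
  {"xyz":[-0.063,-0.1165,0.045],"angular":[0,0,0]},
  {"xyz":[-0.063,-0.1165,0.07],"angular":[0,0,0]},
  {"xyz":[-0.063,-0.1165,0.09],"angular":[0,0,0]},
  {"xyz":[-0.063,-0.1165,0.102],"angular":[0,0,0]},
  {"xyz":[-0.063,-0.1165,0.107],"angular":[0,0,0]},
  {"xyz":[-0.063,-0.1165,0.109],"angular":[0,0,0]},
  {"xyz":[-0.063,-0.1165,0.109],"angular":[0,0,0]},
])

```text
clock: 34.75
position: [0.6754, 0.1644, 0.0223]
ee_rot: [0.031, 1.0, 0.0, 0.0]
ft_force: [0.7, 0.0, -0.3]
grip_width: 0.234
grasp_force: 58.8
```

```bash
python3 g.py 0.6758 0.1647 0.021 176.2
```

```text
t 34.75 at [0.6754 0.1644 0.0223] shift [-0.0004  0.0003  0.0013] ang [0.  0.  0.3] j [ 0.11  0.74 -0.62  1.43  0.45  1.12  0.93] w 0.234 F [ 0.7  0.  -0.3]
```

Emit:
carry_out([
  {"xyz":[0,0,0],"angular":[0,0,0]},
  {"xyz":[0,0,0],"angular":[0,0,0]},
  {"xyz":[0,0,0],"angular":[0,0,0]},
  {"xyz":[0,0,-0.01],"angular":[0,0,0]},
  {"xyz":[0,0,-0.03],"angular":[0,0,0]},
  {"xyz":[0,0,-0.06],"angular":[0,0,0]},
  {"xyz":[0,0,-0.1],"angular":[0,0,0]},
  {"xyz":[0,0,-0.13],"angular":[0,0,0]},
  {"xyz":[0,0,-0.14],"angular":[0,0,0]},
], hand=0.5)

```text
clock: 35.65
position: [0.6765, 0.165, 0.1666]
ee_rot: [0.031, 1.0, 0.001, 0.003]
ft_force: [0.8, 0.3, -0.4]
grip_width: 0.501
grasp_force: 0.0
```

```bash
python3 g.py 0.495 0.293 0.079 176.2
python3 - <<'E'
from m import *
t=snap('top','t13.png'); w=snap('wrist','w13.png')
for nm,lo,hi in [('green',(60,100,30),(95,255,255)),('blue',(105,110,50),(125,255,255)),('yellow',(18,190,120),(30,255,255)),('red',(0,190,70),(6,255,255))]:
    for s,ce,m in blobs(t,lo,hi,20):
        if ce[0]<235: r=rect(m);print(nm,s,np.round(px2w(t,*r[0],.016 if nm=='green' else .076),4))
E
```

```text
t 35.65 at [0.6765 0.165  0.1666] shift [0.1895 0.1163 0.0868] ang [0.1 0.3 0.3] j [ 0.13  0.61 -0.67  1.31  0.37  1.34  0.98] w 0.501 F [ 0.8  0.3 -0.4]
blue [ 28 111  12  51  92] [0.6131 0.6234 0.076 ]
blue [141 172  22  21 333] [0.4946 0.2936 0.076 ]
```

Top camera confirms blue at (0.495, 0.293). Picking it.

Emit:
carry_out([
  {"xyz":[0.032,0.02,0],"angular":[0,0,0]},
  {"xyz":[0.064,0.04,0],"angular":[0,0,0]},
  {"xyz":[0.1,0.061,0],"angular":[0,0,0]},
  {"xyz":[0.135,0.083,0],"angular":[0,0,0]},
  {"xyz":[0.165,0.101,0],"angular":[0,0,0]},
  {"xyz":[0.1895,0.116,0.01],"angular":[0,0,0]},
  {"xyz":[0.1895,0.116,0.03],"angular":[0,0,0]},
  {"xyz":[0.1895,0.116,0.055],"angular":[0,0,0]},
  {"xyz":[0.1895,0.116,0.075],"angular":[0,0,0]},
  {"xyz":[0.1895,0.116,0.085],"angular":[0,0,0]},
  {"xyz":[0.1895,0.116,0.087],"angular":[0,0,0]},
  {"xyz":[0.1895,0.116,0.087],"angular":[0,0,0]},
])

```text
clock: 36.95
position: [0.4929, 0.2916, 0.0743]
ee_rot: [0.031, 1.0, -0.0, -0.0]
ft_force: [-0.3, 0.5, 0.5]
grip_width: 0.504
grasp_force: 0.5
```

Emit:
carry_out([
  {"xyz":[0,0,0],"angular":[0,0,0]},
  {"xyz":[0,0,0],"angular":[0,0,0]},
  {"xyz":[0,0,0],"angular":[0,0,0]},
  {"xyz":[0,0,0],"angular":[0,0,0]},
  {"xyz":[0,0,0],"angular":[0,0,0]},
  {"xyz":[0,0,0],"angular":[0,0,0]},
], hand=0, grip_force=60)

```text
clock: 37.55
position: [0.4942, 0.2936, 0.0765]
ee_rot: [0.031, 1.0, 0.002, 0.002]
ft_force: [-0.6, 2.4, 13.5]
grip_width: 0.237
grasp_force: 60.2
```

Emit:
carry_out([
  {"xyz":[0,0,-0.01],"angular":[0,0,0]},
  {"xyz":[0,0,-0.025],"angular":[0,0,0]},
  {"xyz":[0,0,-0.045],"angular":[0,0,0]},
  {"xyz":[0,0,-0.06],"angular":[0,0,0]},
  {"xyz":[0,0,-0.06],"angular":[0,0,0]},
])

```text
clock: 38.05
position: [0.4941, 0.2923, 0.137]
ee_rot: [0.031, 1.0, 0.001, 0.002]
ft_force: [0.1, 0.0, -0.7]
grip_width: 0.228
grasp_force: 59.1
```

```bash
python3 g.py 0.6079 0.1693 0.0225 176.2
```

```text
t 38.05 at [0.4941 0.2923 0.137 ] shift [-0.1208 -0.1159  0.1147] ang [0.1 0.2 0.2] j [ 0.02  0.4  -0.78  1.69  0.3   1.18  0.68] w 0.228 F [ 0.1  0.  -0.7]
```

Emit:
carry_out([
  {"xyz":[-0.024,-0.023,0],"angular":[0,0,0]},
  {"xyz":[-0.05,-0.048,0],"angular":[0,0,0]},
  {"xyz":[-0.08,-0.077,0],"angular":[0,0,0]},
  {"xyz":[-0.105,-0.1,0.005],"angular":[0,0,0]},
  {"xyz":[-0.121,-0.116,0.025],"angular":[0,0,0]},
  {"xyz":[-0.121,-0.116,0.055],"angular":[0,0,0]},
  {"xyz":[-0.121,-0.116,0.08],"angular":[0,0,0]},
  {"xyz":[-0.121,-0.116,0.1],"angular":[0,0,0]},
  {"xyz":[-0.121,-0.116,0.11],"angular":[0,0,0]},
  {"xyz":[-0.121,-0.116,0.115],"angular":[0,0,0]},
  {"xyz":[-0.121,-0.116,0.116],"angular":[0,0,0]},
  {"xyz":[-0.121,-0.116,0.116],"angular":[0,0,0]},
])

```text
clock: 39.25
position: [0.6072, 0.1686, 0.0193]
ee_rot: [0.031, 1.0, 0.0, 0.001]
ft_force: [0.3, -0.0, -0.4]
grip_width: 0.236
grasp_force: 59.1
```

Emit:
carry_out([
  {"xyz":[0,0,0.001],"angular":[0,0,0]},
  {"xyz":[0,0,0.002],"angular":[0,0,0]},
  {"xyz":[0,0,0.002],"angular":[0,0,0]},
])

```text
clock: 39.55
position: [0.6068, 0.1684, 0.0168]
ee_rot: [0.031, 1.0, -0.0, 0.0]
ft_force: [-0.1, 1.1, -1.9]
grip_width: 0.237
grasp_force: 59.1
```

Not yet touching by force (still about -1 N, the lid's weight); one more small step, then release.

Emit:
carry_out([
  {"xyz":[0,0,0.001],"angular":[0,0,0]},
  {"xyz":[0,0,0.001],"angular":[0,0,0]},
])

```text
clock: 39.75
position: [0.6069, 0.1685, 0.0165]
ee_rot: [0.031, 1.0, -0.0, 0.0]
ft_force: [-3.7, -1.5, 8.4]
grip_width: 0.236
grasp_force: 60.8
```

Emit:
carry_out([
  {"xyz":[0,0,0],"angular":[0,0,0]},
  {"xyz":[0,0,0],"angular":[0,0,0]},
  {"xyz":[0,0,0],"angular":[0,0,0]},
  {"xyz":[0,0,-0.01],"angular":[0,0,0]},
  {"xyz":[0,0,-0.03],"angular":[0,0,0]},
  {"xyz":[0,0,-0.06],"angular":[0,0,0]},
  {"xyz":[0,0,-0.1],"angular":[0,0,0]},
  {"xyz":[0,0,-0.13],"angular":[0,0,0]},
  {"xyz":[0,0,-0.14],"angular":[0,0,0]},
  {"xyz":[0,0,-0.14],"angular":[0,0,0]},
  {"xyz":[0,0,-0.14],"angular":[0,0,0]},
], hand=0.5)

```text
clock: 40.85
position: [0.6063, 0.1681, 0.1546]
ee_rot: [0.031, 1.0, -0.0, -0.001]
ft_force: [-0.3, 0.4, -0.9]
grip_width: 0.5
grasp_force: 0.0
```

```bash
python3 g.py 0.5205 0.4078 0.08 176.2
python3 - <<'E'
from m import *
t=snap('top','t14.png'); w=snap('wrist','w14.png')
hsv=cv2.cvtColor(w['img'],cv2.COLOR_RGB2HSV)
for nm,lo,hi in [('red',(0,190,100),(5,255,255)),('red',(174,190,100),(180,255,255)),('yellow',(18,170,120),(30,255,255)),('green',(60,100,30),(95,255,255)),('blue',(110,150,60),(125,255,255))]:
  for k,c in [('t',t),('w',w)]:
    for s,ce,m in blobs(c,lo,hi,120):
        if k=='w' or ce[0]<235:
            r=rect(m);z=.016 if nm in('green','blue') else .076; print(k,nm,s,np.round(px2w(c,*r[0],z,k=='w'),4))
E
```

```text
t 40.85 at [0.6063 0.1681 0.1546] shift [0.1004 0.234  0.0746] ang [-0.  -0.1  0.3] j [ 0.18  0.49 -0.7   1.52  0.32  1.26  0.95] w 0.5 F [-0.3  0.4 -0.9]
w green [341 159  42  45 405] [0.6118 0.2725 0.016 ]
w green [ 227  215   56   50 2128] [0.677  0.1633 0.016 ]
w blue [352  35  28  56 334] [0.4996 0.2792 0.016 ]
w blue [ 225  149   60   59 2692] [0.6082 0.168  0.016 ]
```

Green and blue lie in their slots (0.677, 0.163) and (0.608, 0.168). Red next.

Emit:
carry_out([
  {"xyz":[0.015,0.034,0],"angular":[0,0,0]},
  {"xyz":[0.032,0.073,0],"angular":[0,0,0]},
  {"xyz":[0.05,0.115,0],"angular":[0,0,0]},
  {"xyz":[0.068,0.155,0],"angular":[0,0,0]},
  {"xyz":[0.085,0.195,0],"angular":[0,0,0]},
  {"xyz":[0.102,0.233,0],"angular":[0,0,0]},
  {"xyz":[0.102,0.233,0.01],"angular":[0,0,0]},
  {"xyz":[0.102,0.233,0.03],"angular":[0,0,0]},
  {"xyz":[0.102,0.233,0.05],"angular":[0,0,0]},
  {"xyz":[0.102,0.233,0.065],"angular":[0,0,0]},
  {"xyz":[0.102,0.233,0.072],"angular":[0,0,0]},
  {"xyz":[0.102,0.233,0.072],"angular":[0,0,0]},
])

```text
clock: 42.15
position: [0.5189, 0.4066, 0.0822]
ee_rot: [0.031, 1.0, -0.001, -0.001]
ft_force: [0.4, 0.8, 0.4]
grip_width: 0.504
grasp_force: 0.0
```

```bash
python3 g.py 0.519 0.407 0.079 176.2;  python3 - <<'E'
from m import *
t=snap('top'); w=snap('wrist','w15.png')
a=w['img'].astype(int)
m=((a[...,0]>120)&(a[...,1]<80)&(a[...,2]<80)).astype(np.uint8); n,l,s,ce=cv2.connectedComponentsWithStats(m)
for i in range(1,n):
    if s[i][4]>200: print(s[i],ce[i],px2w(w,*ce[i],.076,True))
E
```

```text
t 42.15 at [0.5189 0.4066 0.0822] shift [-0.0001  0.0004  0.0032] ang [-0.1 -0.1  0.3] j [-0.22  0.63 -0.72  1.49  0.43  1.18  0.5 ] w 0.504 F [0.4 0.8 0.4]
[ 206  190   93   93 4726] [251.73867964 239.96424037] [0.51971485 0.40506233 0.076     ]
```

Emit:
carry_out([
  {"xyz":[0,0,0.001],"angular":[0,0,0]},
  {"xyz":[0,0,0.002],"angular":[0,0,0]},
  {"xyz":[0,0,0.002],"angular":[0,0,0]},
  {"xyz":[0,0,0.002],"angular":[0,0,0]},
  {"xyz":[0,0,0.002],"angular":[0,0,0]},
  {"xyz":[0,0,0.002],"angular":[0,0,0]},
  {"xyz":[0,0,0.002],"angular":[0,0,0]},
], hand=0, grip_force=60)

```text
clock: 42.95
position: [0.5198, 0.4078, 0.0833]
ee_rot: [0.031, 1.0, 0.001, 0.001]
ft_force: [-1.3, -2.7, 7.5]
grip_width: 0.231
grasp_force: 58.4
```

Emit:
carry_out([
  {"xyz":[0,0,-0.01],"angular":[0,0,0]},
  {"xyz":[0,0,-0.025],"angular":[0,0,0]},
  {"xyz":[0,0,-0.045],"angular":[0,0,0]},
  {"xyz":[0,0,-0.07],"angular":[0,0,0]},
  {"xyz":[0,0,-0.07],"angular":[0,0,0]},
  {"xyz":[0,0,-0.07],"angular":[0,0,0]},
])

```text
clock: 43.55
position: [0.5196, 0.4076, 0.1529]
ee_rot: [0.031, 1.0, 0.0, 0.001]
ft_force: [-0.5, -0.1, -1.9]
grip_width: 0.227
grasp_force: 58.7
```

```bash
python3 g.py 0.5401 0.1739 0.022 176.2
```

```text
t 43.55 at [0.5196 0.4076 0.1529] shift [-0.0347 -0.2321  0.1307] ang [0.1 0.1 0.3] j [-0.21  0.57 -0.75  1.43  0.39  1.3   0.53] w 0.227 F [-0.5 -0.1 -1.9]
```

Emit:
carry_out([
  {"xyz":[-0.005,-0.035,0],"angular":[0,0,0]},
  {"xyz":[-0.011,-0.075,0],"angular":[0,0,0]},
  {"xyz":[-0.018,-0.12,0],"angular":[0,0,0]},
  {"xyz":[-0.025,-0.165,0],"angular":[0,0,0]},
  {"xyz":[-0.031,-0.205,0],"angular":[0,0,0]},
  {"xyz":[-0.035,-0.232,0.01],"angular":[0,0,0]},
  {"xyz":[-0.035,-0.232,0.04],"angular":[0,0,0]},
  {"xyz":[-0.035,-0.232,0.075],"angular":[0,0,0]},
  {"xyz":[-0.035,-0.232,0.1],"angular":[0,0,0]},
  {"xyz":[-0.035,-0.232,0.118],"angular":[0,0,0]},
  {"xyz":[-0.035,-0.232,0.127],"angular":[0,0,0]},
  {"xyz":[-0.035,-0.232,0.127],"angular":[0,0,0]},
])

```text
clock: 44.75
position: [0.5394, 0.1735, 0.0242]
ee_rot: [0.031, 1.0, -0.0, -0.001]
ft_force: [-0.4, -0.4, -0.4]
grip_width: 0.235
grasp_force: 59.1
```

Emit:
carry_out([
  {"xyz":[0,0,0.001],"angular":[0,0,0]},
  {"xyz":[0,0,0.002],"angular":[0,0,0]},
  {"xyz":[0,0,0.002],"angular":[0,0,0]},
])

```text
clock: 45.05
position: [0.5401, 0.1736, 0.0232]
ee_rot: [0.031, 1.0, -0.0, 0.0]
ft_force: [-2.5, -1.2, 5.8]
grip_width: 0.23
grasp_force: 59.8
```

Touchdown felt. I'll release, rise and measure yellow.

Emit:
carry_out([
  {"xyz":[0,0,0],"angular":[0,0,0]},
  {"xyz":[0,0,0],"angular":[0,0,0]},
  {"xyz":[0,0,0],"angular":[0,0,0]},
  {"xyz":[0,0,-0.01],"angular":[0,0,0]},
  {"xyz":[0,0,-0.03],"angular":[0,0,0]},
  {"xyz":[0,0,-0.06],"angular":[0,0,0]},
  {"xyz":[0,0,-0.1],"angular":[0,0,0]},
  {"xyz":[0,0,-0.13],"angular":[0,0,0]},
  {"xyz":[0,0,-0.14],"angular":[0,0,0]},
  {"xyz":[0,0,-0.14],"angular":[0,0,0]},
  {"xyz":[0,0,-0.14],"angular":[0,0,0]},
], hand=0.5)

```text
clock: 46.15
position: [0.5395, 0.1733, 0.1617]
ee_rot: [0.031, 1.0, -0.0, -0.0]
ft_force: [-0.2, 0.8, 0.1]
grip_width: 0.499
grasp_force: 0.0
```

```bash
python3 g.py 0.4323 0.310 0.08 176.2
python3 - <<'E'
from m import *
t=snap('top','t16.png'); w=snap('wrist','w16.png')
for nm,lo,hi,z in [('yellow',(18,150,120),(30,255,255),.076),('green',(60,100,30),(95,255,255),.016),('blue',(110,150,60),(125,255,255),.016)]:
  for s,ce,m in blobs(w,lo,hi,400): print('w',nm,s,np.round(px2w(w,*rect(m)[0],z,True),4))
def red(c,k,z):
    a=c['img'].astype(int); m=((a[...,0]>120)&(a[...,1]<80)&(a[...,2]<80)).astype(np.uint8); n,l,s,ce=cv2.connectedComponentsWithStats(m)
    for i in range(1,n):
        if s[i][4]>200: print(k,'red',s[i],px2w(c,*ce[i],z,k=='w'))
red(w,'w',.016)
a=t['img'].astype(int); m=((a[...,0]>150)&(a[...,1]>110)&(a[...,2]<90)&(a[...,0]-a[...,2]>100)).astype(np.uint8); n,l,s,ce=cv2.connectedComponentsWithStats(m)
for i in range(1,n):
    if s[i][4]>60: print('t yellow',s[i],px2w(t,*ce[i],.076))
E
```

```text
t 46.15 at [0.5395 0.1733 0.1617] shift [0.1154 0.1299 0.0817] ang [-0.  -0.1  0.3] j [ 0.23  0.35 -0.75  1.68  0.25  1.22  0.93] w 0.499 F [-0.2  0.8  0.1]
w yellow [390  44  41  30 703] [0.4294 0.308  0.076 ]
w green [332 218  46  37 466] [0.6127 0.2771 0.016 ]
w green [ 230  265   49   41 1540] [0.6771 0.1637 0.016 ]
w blue [ 227  210   54   49 2048] [0.6079 0.168  0.016 ]
w red [ 225  145   59   58 2317] [0.53964842 0.17302112 0.016     ]
t yellow [ 66  36  85  11 413] [0.89390759 0.45031477 0.076     ]
t yellow [207  38  71  10 325] [0.89406348 0.07141131 0.076     ]
t yellow [351  41  52   9 178] [ 0.8954553  -0.31217297  0.076     ]
t yellow [  0  53  30  14 180] [0.83121944 0.69603822 0.076     ]
t yellow [170  57  15  10  64] [0.83203447 0.24199701 0.076     ]
t yellow [210  57  35   8 130] [0.83854745 0.09575233 0.076     ]
t yellow [356  60  60   8 176] [ 0.83869406 -0.34515569  0.076     ]
t yellow [  53  107   76   28 1100] [0.65554989 0.4693018  0.076     ]
t yellow [111 109  20   7  72] [0.68447163 0.38753593 0.076     ]
t yellow [ 330  118  138   23 1170] [ 0.64666499
[... 461 characters left out ...]
28778636 0.4561064  0.076     ]
t yellow [139 257  17   7  65] [0.28376435 0.29641645 0.076     ]
t yellow [282 259  19   9  71] [ 0.2822087  -0.08622635  0.076     ]
t yellow [289 263  49  28 574] [ 0.24780191 -0.1406554   0.076     ]
t yellow [412 271  85  18 526] [ 0.2504703  -0.49395427  0.076     ]
t yellow [ 74 301  20   5  64] [0.16764741 0.45748363 0.076     ]
t yellow [ 59 324  69  11 272] [0.10526001 0.44757395 0.076     ]
t yellow [199 327  14   9  70] [0.10437912 0.12902896 0.076     ]
t yellow [ 58 347  25   7  71] [0.04691907 0.48431479 0.076     ]
t yellow [ 84 346  41   8 130] [0.05134857 0.39375792 0.076     ]
t yellow [123 348  25   7  79] [0.0472081  0.31465934 0.076     ]
```

Red lies at (0.540, 0.173), as planned. Yellow is at (0.431, 0.309); picking it.

Emit:
carry_out([
  {"xyz":[0.02,0.022,0],"angular":[0,0,0]},
  {"xyz":[0.042,0.047,0],"angular":[0,0,0]},
  {"xyz":[0.068,0.075,0],"angular":[0,0,0]},
  {"xyz":[0.092,0.102,0],"angular":[0,0,0]},
  {"xyz":[0.1165,0.129,0],"angular":[0,0,0]},
  {"xyz":[0.1165,0.129,0.015],"angular":[0,0,0]},
  {"xyz":[0.1165,0.129,0.035],"angular":[0,0,0]},
  {"xyz":[0.1165,0.129,0.055],"angular":[0,0,0]},
  {"xyz":[0.1165,0.129,0.07],"angular":[0,0,0]},
  {"xyz":[0.1165,0.129,0.077],"angular":[0,0,0]},
  {"xyz":[0.1165,0.129,0.077],"angular":[0,0,0]},
  {"xyz":[0.1165,0.129,0.077],"angular":[0,0,0]},
])

```text
clock: 47.45
position: [0.4319, 0.3097, 0.0859]
ee_rot: [0.031, 1.0, 0.0, 0.0]
ft_force: [-1.1, -0.9, 0.2]
grip_width: 0.502
grasp_force: 0.0
```

```bash
python3 g.py 0.4315 0.3095 0.081 176.2;  python3 - <<'E'
from m import *
w=snap('wrist','w17.png')
for s,ce,m in blobs(w,(18,150,120),(30,255,255),400): print(s,px2w(w,*rect(m)[0],.076,True))
E
```

```text
t 47.45 at [0.4319 0.3097 0.0859] shift [ 0.0003 -0.0002  0.0049] ang [0.  0.  0.3] j [-0.01  0.38 -0.82  1.84  0.31  1.06  0.56] w 0.502 F [-1.1 -0.9  0.2]
[ 217  187   92   57 2007] [0.41386212 0.31799798 0.076     ]
[216 248  78  31 894] [0.45159838 0.30866039 0.076     ]
```

Emit:
carry_out([
  {"xyz":[0,0,0.002],"angular":[0,0,0]},
  {"xyz":[0,0,0.004],"angular":[0,0,0]},
  {"xyz":[0,0,0.004],"angular":[0,0,0]},
  {"xyz":[0,0,0.004],"angular":[0,0,0]},
  {"xyz":[0,0,0.004],"angular":[0,0,0]},
  {"xyz":[0,0,0.004],"angular":[0,0,0]},
  {"xyz":[0,0,0.004],"angular":[0,0,0]},
], hand=0, grip_force=60)

```text
clock: 48.2
position: [0.4324, 0.31, 0.0834]
ee_rot: [0.031, 1.0, 0.0, 0.001]
ft_force: [-3.6, -3.6, 17.6]
grip_width: 0.23
grasp_force: 58.1
```

Emit:
carry_out([
  {"xyz":[0,0,-0.01],"angular":[0,0,0]},
  {"xyz":[0,0,-0.025],"angular":[0,0,0]},
  {"xyz":[0,0,-0.045],"angular":[0,0,0]},
  {"xyz":[0,0,-0.07],"angular":[0,0,0]},
  {"xyz":[0,0,-0.07],"angular":[0,0,0]},
  {"xyz":[0,0,-0.07],"angular":[0,0,0]},
])

```text
clock: 48.8
position: [0.4319, 0.3096, 0.1523]
ee_rot: [0.031, 1.0, 0.0, 0.001]
ft_force: [0.3, -1.0, -1.2]
grip_width: 0.228
grasp_force: 58.7
```

```bash
python3 g.py 0.4722 0.1785 0.022 176.2
```

```text
t 48.8 at [0.4319 0.3096 0.1523] shift [-0.0481 -0.1284  0.1303] ang [0.  0.1 0.3] j [ 0.03  0.29 -0.85  1.78  0.24  1.18  0.62] w 0.228 F [ 0.3 -1.  -1.2]
```

Emit:
carry_out([
  {"xyz":[-0.012,-0.032,0],"angular":[0,0,0]},
  {"xyz":[-0.024,-0.064,0],"angular":[0,0,0]},
  {"xyz":[-0.038,-0.1,0],"angular":[0,0,0]},
  {"xyz":[-0.048,-0.1285,0.005],"angular":[0,0,0]},
  {"xyz":[-0.048,-0.1285,0.025],"angular":[0,0,0]},
  {"xyz":[-0.048,-0.1285,0.055],"angular":[0,0,0]},
  {"xyz":[-0.048,-0.1285,0.085],"angular":[0,0,0]},
  {"xyz":[-0.048,-0.1285,0.107],"angular":[0,0,0]},
  {"xyz":[-0.048,-0.1285,0.12],"angular":[0,0,0]},
  {"xyz":[-0.048,-0.1285,0.126],"angular":[0,0,0]},
  {"xyz":[-0.048,-0.1285,0.126],"angular":[0,0,0]},
])

```text
clock: 49.9
position: [0.4713, 0.1783, 0.0252]
ee_rot: [0.031, 1.0, -0.0, -0.0]
ft_force: [-0.3, -0.8, -0.2]
grip_width: 0.233
grasp_force: 58.8
```

Emit:
carry_out([
  {"xyz":[0,0,0.001],"angular":[0,0,0]},
  {"xyz":[0,0,0.002],"angular":[0,0,0]},
  {"xyz":[0,0,0.002],"angular":[0,0,0]},
])

```text
clock: 50.2
position: [0.472, 0.1783, 0.0241]
ee_rot: [0.031, 1.0, -0.0, 0.001]
ft_force: [-0.8, -0.4, -1.1]
grip_width: 0.23
grasp_force: 58.8
```

Emit:
carry_out([
  {"xyz":[0,0,0.001],"angular":[0,0,0]},
  {"xyz":[0,0,0.0015],"angular":[0,0,0]},
  {"xyz":[0,0,0.0015],"angular":[0,0,0]},
])

```text
clock: 50.5
position: [0.4721, 0.1784, 0.0234]
ee_rot: [0.031, 1.0, -0.0, 0.001]
ft_force: [-4.6, -3.3, 15.3]
grip_width: 0.23
grasp_force: 60.6
```

Emit:
carry_out([
  {"xyz":[0,0,0],"angular":[0,0,0]},
  {"xyz":[0,0,0],"angular":[0,0,0]},
  {"xyz":[0,0,0],"angular":[0,0,0]},
  {"xyz":[0,0,-0.01],"angular":[0,0,0]},
  {"xyz":[0,0,-0.03],"angular":[0,0,0]},
  {"xyz":[0,0,-0.06],"angular":[0,0,0]},
  {"xyz":[0,0,-0.1],"angular":[0,0,0]},
  {"xyz":[0,0,-0.15],"angular":[0,0,0]},
  {"xyz":[0,0,-0.2],"angular":[0,0,0]},
  {"xyz":[0,0,-0.22],"angular":[0,0,0]},
  {"xyz":[0,0,-0.22],"angular":[0,0,0]},
  {"xyz":[0,0,-0.22],"angular":[0,0,0]},
], hand=0.5)

```text
clock: 51.7
position: [0.4715, 0.1783, 0.2423]
ee_rot: [0.031, 1.0, -0.0, 0.0]
ft_force: [0.2, -0.9, -0.1]
grip_width: 0.496
grasp_force: 0.0
```

```bash
python3 g.py 0.4722 0.1785 0.022 176.2
python3 - <<'E'
from m import *
w=snap('wrist','w18.png'); s=snap('scene','s18.png')
cv2.imwrite('pics/s18b.png',np.hstack([cv2.resize(s['img'],(400,300),interpolation=cv2.INTER_AREA),cv2.resize(w['img'],(400,300),interpolation=cv2.INTER_AREA)])[:,:,::-1])
E
```

```text
t 51.7 at [0.4715 0.1783 0.2423] shift [-0.0006  0.0003  0.2203] ang [-0.   0.   0.3] j [ 0.31  0.13 -0.81  1.72  0.09  1.33  0.99] w 0.496 F [ 0.2 -0.9 -0.1]
```

View pics/s18b.png

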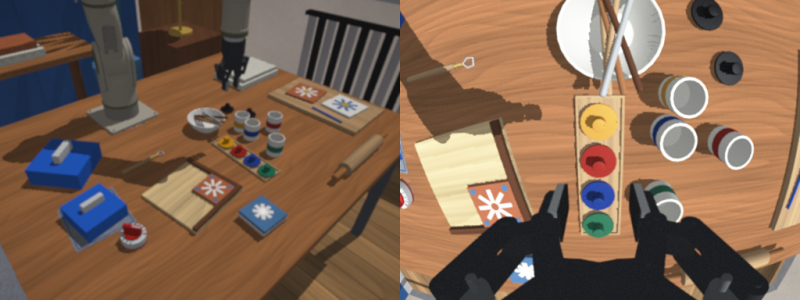

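All four lids lie knob up in the tray, the jars stand open, and the cover is on the mat. A last enlarged check covers the tile corner, timer and cover.

Run:
```python
import cv2,numpy as np
s=cv2.imread('pics/s18.png'); t=cv2.imread('pics/s18.png')
f=lambda x,y,w,h:cv2.resize(s[y:y+h,x:x+w],(400,400),interpolation=cv2.INTER_CUBIC)
cv2.imwrite('pics/last.png',np.hstack([f(220,180,110,110),f(70,215,130,130)]))
```

```text
(no output)
```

View pics/last.png

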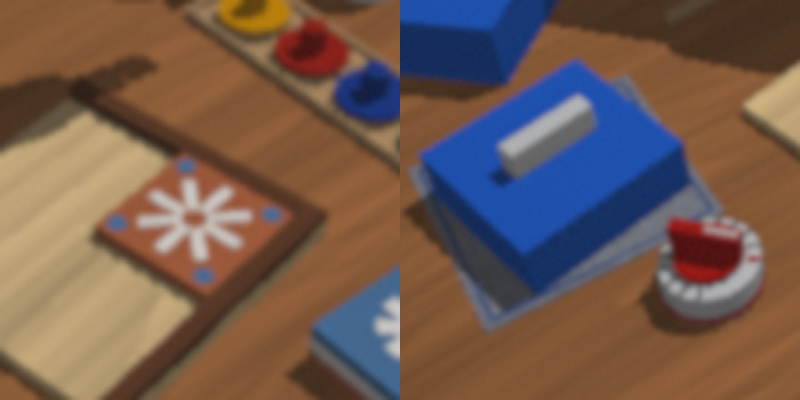

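The tile is snug against both stops, the cover stands on the mat, and the pointer is past the red mark. Handing in.

```bash
python3 -c "
from workcell import *
print(hand_in())"
```

```text
the job is handed in; nothing more can be done
None
```

I handed the job in at about 52 s: cover on the mat, tile snug in the corner, timer wound just past the red mark, all four lids knob up in the tray, and the bystanders untouched in the last camera views; no verdict came back.

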